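# Pack the climbing kit box for carrying

### The job

Pack the beech kit box ready to carry: fold its carry handle right down, slide the lid well open and put all the climbing hardware lying on the bench (carabiners, crampon bar, lamp clip, pulley, whichever are there) inside. Then slide the lid fully shut and swing the handle up until it snaps into its upright seat and stays there. Leave the mug, the wax tin and the boot brush where they are.

Things in the scene. Friction and masses are not known exactly. Their poses are not given: they have to be found in the camera images.
- kit_box: Beech box fixed on the bench, empty: 200 (x) x 320 (y) x 80 mm high, walls 10. Origin: centre of underside, z up. The lid slides out to its +y over the low end wall (64 mm high); the handle folds down to its +x side. Inside 180 x 300 mm, floor 8 mm above bench, 57 mm clear under the lid; lips on the long walls overhang the lid's edges, mouth 164 mm wide in x.
- kit_in (a point): Centre of the box's inner floor, 8 mm above the box's underside; axes as the box.
- lid (a joint): Travel of the plywood sliding lid, m: 0 shut, 0.24 fully open (out to the box's +y). About 2 N of friction; stays where left. At travel d the free opening runs from box y = -0.150 to y = d - 0.148. Lid underside 65 mm, top 71 mm above the bench. While the handle stands up, one of its arms bars the lid's way.
- lid_knob (a point): Middle of the dark wooden knob on the lid: 26 mm diameter, 22 mm tall, its top 11 mm above this point; moves with the lid (box x = 0, y = 0.080 + travel, 88 mm above the box's underside).
- handle (a joint): Swing of the carry handle, rad: 0 folded down level on its rests at the box's +x side, 1.571 upright over the box at its stop. A sprung ball on the -y end wall holds it upright: the arm rides over it at about 1.30 rad (roughly 3 N at the grip, either way) and snaps into its seat. Let go short of that it falls back down by its weight (0.22 kg).
- handle_grip (a point): Middle of the handle's dark round wooden grip, 18 mm diameter, 120 mm long, along the box's y, 160 mm from the hinge line; upright it is 215 mm above the bench, folded 55 mm above the bench, its axis 60 mm off the box's +x wall. An 8 mm steel rod goes on from it both ways to arms 8 mm off the two end walls.
- handle_hinge (a point): Middle of the handle's hinge line, which runs along the box's y at 55 mm above the box's underside, in the box's centre; axes as the box. At swing a the grip is at box x = 0.160 cos a, z = 0.055 + 0.160 sin a.
- red_carabiner: Red aluminium carabiner lying flat (z up): a D-shaped loop of 12 mm round bar, 104 mm long (x), 50 mm wide (y); bright gate on the +y side. Origin under the middle of the open loop, at its underside. Pick it across its 50 mm width. Loose; may be absent.
- blue_carabiner: Blue aluminium carabiner lying flat (z up): a D-shaped loop of 12 mm round bar, 104 mm long (x), 50 mm wide (y); bright gate on the +y side. Origin under the middle of the open loop, at its underside. Pick it across its 50 mm width. Loose; may be absent.
- crampon_bar: Stainless crampon adjustment bar lying flat: a shallow channel 130 mm long (x), 24 mm wide (y), 8 mm high, with a row of holes and an 18 mm high upturned tab at its +x end. Origin under its centre. Pick it across its 24 mm width. Loose; may be absent.
- lamp_clip: Black silicone helmet-lamp clip, C-shaped, 72 mm long (x), 30 mm wide (y), 24 mm high. Origin under its centre. Pick it across its 30 mm width. Loose; may be absent.
- pulley: Chrome pulley lying on its side: two flat cheeks with a sheave between, 92 mm long (x), 46 mm wide (y) over the straight part, which reaches from x = -46 to +16 mm, then a narrower 31 mm eye end to +46; 26 mm high. Origin under its centre. Pick it across its 46 mm width. Loose; may be absent.
- mug: Blue mug on the bench beyond the box, 80 mm across plus its handle, 82 mm high; a bystander.
- wax_tin: Round boot-wax tin, 83 mm across, 32 mm high; a bystander.
- boot_brush: Boot brush, 170 x 50 x 40 mm; a bystander.

How it is judged:
By the outcome, as a careful person would: the job done as asked, in the order asked, and still so for the second after the job is handed in, with the robot touching nothing.
Of red_carabiner, blue_carabiner, crampon_bar, lamp_clip, pulley only 3 to 5 are there at a start; the rules pass over those that are not, and their reading is None.
At some moment in a run one of red_carabiner, blue_carabiner, crampon_bar, lamp_clip, pulley may be knocked a few centimetres aside while the robot is not near it.
Once in a run the grip may slacken for a moment while it holds something.
It also fails if it takes over 210 s, if anything falls off the work surface, if the arm or the gripper's body presses on something with over 40 N, if the wrist force passes 120 N, or if a joint passes its speed limit or range.

### The arm

A 6-joint arm with a two-finger parallel gripper is mounted at the origin on the work surface. World frame = base frame: x ahead of the robot, y to its left, z up, the work surface at z = 0. Lengths are in m, angles in rad, forces in N, time in s.
With the tool pointing down it reaches from about 0.35 to 0.775 m from the base axis. Payload 7.3 kg.
Tool frame: the origin (TCP) lies at the very end of the fingers, on their centre line; the grasp point (between the pads) lies 19 mm behind it; z points along the fingers, y is the line along which they close (so a half turn about z gives the same grasp; the last joint's range is limited). The gripper opens to 92 mm and grips with 3 to 60 N. Pads are 19 mm wide; open, the fingers measure 130 mm over their backs; the gripper's body (75 mm by 190 mm) begins 47 mm behind the grasp point.
Start: joints at [1.151, 0.342, 1.524, -0, 1.275, -0.146], TCP at [0.142, 0.505, 0.227] pointing down, gripper open.
Joint ranges: [-2.53, 2.53], [-0.77, 2.02], [0.04, 2.7], [-1, 4.14], [0.28, 2.66], [-3.11, 3.11]. Speed limits (rad/s): [2.57, 2.57, 3.14, 3.14, 3.14, 3.14].

### API

Orientations are given as [roll, pitch, yaw] about the fixed x, y, z axes, in that order (R = Rz(yaw) Ry(pitch) Rx(roll)).
In Python, from cell import telemetry, eyes, job gives the robot as it stands.
- The arm moves only by the tool apply_moves, never from a script. Its arguments are lists of equal length, an entry for each row: "delta_pos": the shift along the world's x, y, z each as a share of 0.4 m, from -1 to 1, a list of three; "dr": the turn, a rotation vector about the world's x, y, z each as a share of 0.5 rad, from -1 to 1, a list of three; "jaw": the opening, from 0 (shut) to 1 (fully open). A call has 1 to 8 rows; each row is the pose to reach, as a shift and turn from the pose commanded when the call began; what a row does not reach only later rows make up. A row lasts 1/12 s, in which the tool goes at most 41.7 mm and 7.16 degrees, less where a joint would pass 70% of its speed; a pose out of reach is approached as far as the arm can. A call with a number of a shift or a turn outside -1 to 1 is refused whole. A call with a gripper value outside its range is refused whole. The fingers move at their own pace and stop on an object; "force" is the grip in N (left out, the last holds). Time passes only in rows, so rows that repeat a pose let the fingers close. It gives the time, the measured TCP pose, the force, the opening and the grip force at its end, in the units of the state.
- telemetry.observe(): the state, without advancing time (a new reading comes with each control period).
- eyes.read_camera(name): name is "scene" or "top" or "wrist"; returns the picture (420x560x3 uint8, red, green, blue); there is no depth.
- eyes.camera_model(name): a dict with "vertical_fov" (degrees; the focal length in pixels is half the picture's height over the tangent of half this angle, whatever the lens; pixels are square), "cx", "cy" (the principal point, pixels), "rvec" (rotation vector, rad) and "tvec" (3), from world to camera coordinates, as OpenCV has them; the wrist camera has in their place "hand_eye" (4x4, takes a point from camera to tool coordinates, whose origin is the TCP and whose axes are the flange's). Camera axes: x right, y down, z forward; pixel columns grow to the right and rows downward; lengths in m; the calibration is good to about 2 mm. The wrist camera is an equidistant fisheye: a pixel r from the principal point sees the ray r / f radians off the axis. A picture is of the moment at which its call begins: read the wrist's pose just before it. camera_model takes no time and is no camera call.
- job.hand_in(): hands the job in; it is judged then, once.
The state is a dict: "time": time; "qpos": joint angles; "qvel": joint speeds; "joint_efforts": joint torques, N m; "tool_pos": TCP position; "tool_rot": TCP orientation; "contact_force": force on the tool from outside, world axes, zero at the start; "torque": the same for the moment, N m; "opening": finger opening in m; "grip_force": force on a finger pad.
Only numpy, scipy, OpenCV 4.12 (cv2) and the standard library are available. Lean on these libraries where they do the work, as an engineer would, in place of code of your own. Each camera call takes 0.05 s, during which the arm holds its last target. There are 200 camera calls.

## Working session

There is one attempt and no reset: what is moved stays moved. The work goes in short steps, Python scripts to look and compute and a tool call to move; the robot and the scene stay as the last step left them, time stands still between calls to the robot, and variables do not carry over. Pictures are saved under pics/ and viewed, at most 14 in all, crops included, and the job is handed in when it is done.

Besides the shell and the picture viewer there is one more tool, called after ">>>" as name(argument=value, ...), one argument or row to a line, values as JSON. apply_moves: Moves the arm, as the interface text tells. Its arguments: {"type":"object","properties":{"delta_pos":{"type":"array"},"dr":{"type":"array"},"jaw":{"type":"array"},"force":{"type":"number"}},"required":["delta_pos","dr","jaw"]}

```bash
mkdir -p pics; ls; cat > h.py <<'E'
import numpy as np, cv2
from cell import telemetry, eyes, job
from scipy.spatial.transform import Rotation as R
def snap(name,f):
    im=eyes.read_camera(name); cv2.imwrite('pics/'+f,im[:,:,::-1]); return im
def ray(name,u,v,st=None):
    m=eyes.camera_model(name); f=210/np.tan(np.radians(m['vertical_fov'])/2)
    d=np.array([u-m['cx'],v-m['cy']],float)
    if name!='wrist':
        Rm=cv2.Rodrigues(np.array(m['rvec'],float))[0]; t=np.array(m['tvec'],float).ravel()
        return -Rm.T@t, Rm.T@np.array([d[0]/f,d[1]/f,1])
    r=np.linalg.norm(d); th=r/f; c=np.r_[d/max(r,1e-9)*np.sin(th),np.cos(th)]
    H=np.array(m['hand_eye']); st=st or telemetry.observe()
    Rw=R.from_euler('xyz',st['tool_rot']).as_matrix()
    return Rw@H[:3,3]+np.array(st['tool_pos']), Rw@H[:3,:3]@c
def atz(name,u,v,z,st=None):
    o,d=ray(name,u,v,st); return o+d*(z-o[2])/d[2]
def proj(name,p):
    m=eyes.camera_model(name); f=210/np.tan(np.radians(m['vertical_fov'])/2)
    Rm=cv2.Rodrigues(np.array(m['rvec'],float))[0]; c=Rm@np.array(p)+np.array(m['tvec']).ravel()
    return c[0]/c[2]*f+m['cx'],c[1]/c[2]*f+m['cy']
def tri(rays):
    A=np.zeros((3,3));b=np.zeros(3)
    for o,d in rays:
        d=d/np.linalg.norm(d);P=np.eye(3)-np.outer(d,d);A+=P;b+=P@o
    p=np.linalg.solve(A,b)
    return p,[np.linalg.norm((np.eye(3)-np.outer(d,d)/(d@d))@(p-o)) for o,d in rays]
E
python3 - <<'E'
from h import *
for n in('scene','top','wrist'):
    snap(n,n+'0.png'); print(n,eyes.camera_model(n))
a=cv2.imread('pics/top0.png'); cv2.imwrite('pics/top0b.png',cv2.resize(a,(800,600),interpolation=cv2.INTER_CUBIC))
a=cv2.imread('pics/scene0.png'); cv2.imwrite('pics/scene0b.png',cv2.resize(a,(800,600),interpolation=cv2.INTER_CUBIC))
print(telemetry.observe())
E
```

```text
pics
scene {'vertical_fov': 43.33992486684059, 'cx': 271.2615011550176, 'cy': 212.6567183796899, 'rvec': array([ 0.94739874,  2.28267054, -1.22584234]), 'tvec': array([ 0.4278794 , -0.1480628 ,  1.52956861])}
top {'vertical_fov': 49.99516014766832, 'cx': 284.5493163656923, 'cy': 209.4609015861701, 'rvec': array([ 2.13731477, -2.15291952,  0.12549575]), 'tvec': array([-0.04080619,  0.56733377,  1.21486742])}
wrist {'vertical_fov': 65.70646984690485, 'cx': 282.9422327000093, 'cy': 206.99755993101482, 'hand_eye': array([[ 6.10089097e-04, -9.51006888e-01, -3.09169091e-01,
         8.42386513e-02],
       [ 9.99999680e-01,  4.20244188e-04,  6.80643023e-04,
        -2.41919518e-04],
       [-5.17369689e-04, -3.09169407e-01,  9.51006840e-01,
        -1.59349625e-01],
       [ 0.00000000e+00,  0.00000000e+00,  0.00000000e+00,
         1.00000000e+00]])}
{'time': 0.15, 'qpos': array([ 1.15098865e+00,  3.42550891e-01,  1.52481971e+00, -3.50684780e-05,
        1.27538235e+00, -1.45977034e-01]), 'qvel': array([ 0.00170484, -0.00083002, -0.00386387,  0.00056358,  0.00094323,
       -0.00017451]), 'joint_efforts': array([ 1.24653056e-03, -4.31482708e+01, -2.44348902e+01,  7.18475995e-02,
        5.37620753e-02, -9.21114884e-05]), 'tool_pos': array([0.14181997, 0.50515789, 0.22620301]), 'tool_rot': array([-3.14043982e+00, -1.35594620e-04,  2.86777216e+00]), 'contact_force': array([0.31721055, 0.0014204 , 0.19683492]), 'torque': array([0.0743294 , 0.03083509, 0.04174644]), 'grip_force': 0.0, 'opening': 0.0918466384189386}
```

View pics/top0b.png

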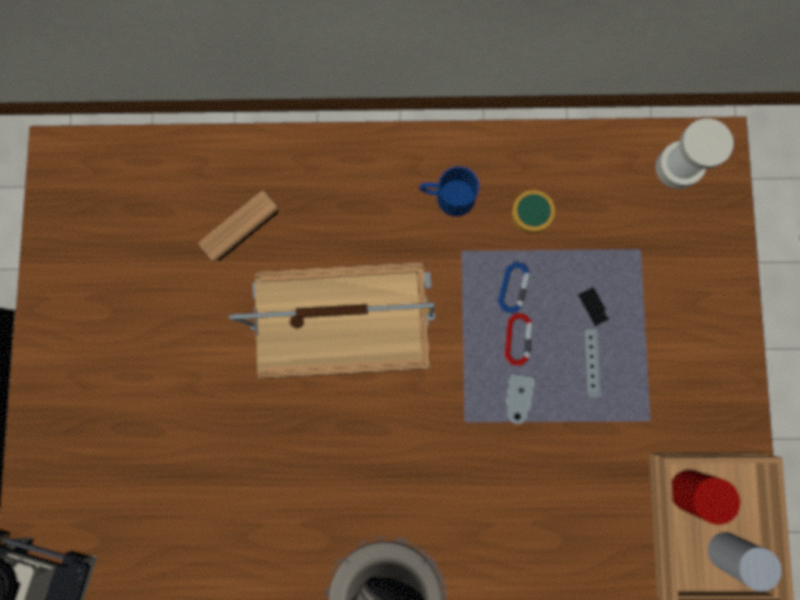

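View pics/scene0b.png

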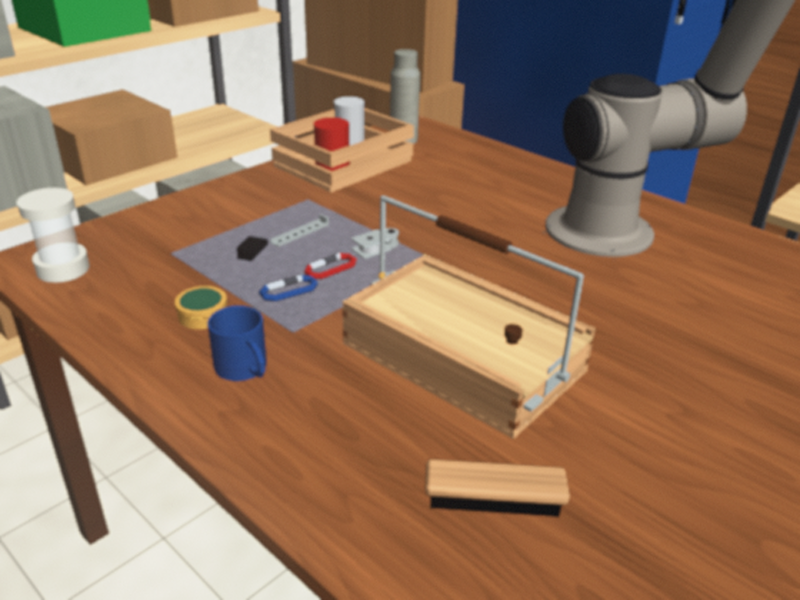

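The top view (800 px enlargement) shows all five items on the mat at right: blue carabiner (514,288), red carabiner (518,340), pulley (519,399), crampon bar (592,362) and lamp clip (593,306). The box rim runs (254,273)–(429,366), the handle is upright with its grip at (297..367,310), and the knob is at (297,321).

```bash
python3 - <<'E'
from h import *
s=1/1.42857
def T(u,v,z): return atz('top',u*s,v*s,z)
def S(u,v,z): return atz('scene',u*s,v*s,z)
for n,t,c in [('gripL',(297,311),(510,248)),('gripR',(367,308),(438,220)),('knob',(297,321),(513,330)),('blue',(514,288),(289,288)),('red',(518,340),(331,266)),('pul',(519,399),(376,242)),('bar',(592,362),(300,231)),('clip',(593,306),(252,248))]:
    p,e=tri([ray('top',t[0]*s,t[1]*s),ray('scene',c[0]*s,c[1]*s)]); print(n,p.round(4),np.round(e,4),T(*t,0.01).round(4))
for c in [(254,273),(422,264),(429,366),(258,377)]: print('rim',T(*c,0.08).round(4))
for c in [(427,258),(593,332),(515,430)]: print('rimS',S(*c,0.08).round(4))
for n,a,b in [('blue',(517,263),(512,312)),('red',(520,314),(517,365)),('pul',(521,376),(517,422)),('bar',(591,329),(594,397)),('clip',(586,290),(601,324)),('mug',(457,191),(457,191)),('tin',(534,211),(534,211)),('brush',(205,255),(272,196))]:
    print(n,T(*a,0.01).round(4),T(*b,0.01).round(4))
im=cv2.imread('pics/top0.png')[170:300,170:305]; im2=cv2.imread('pics/top0.png')[170:300,320:460]
cv2.imwrite('pics/c1.png',np.hstack([cv2.resize(im,(390,390),interpolation=cv2.INTER_CUBIC),cv2.resize(im2,(400,390),interpolation=cv2.INTER_CUBIC)]))
E
```

```text
gripL [0.5234 0.137  0.2158] [0.0025 0.0025] [0.5489 0.1736 0.01  ]
gripR [0.5293 0.0176 0.2162] [0.0006 0.0006] [0.5538 0.0341 0.01  ]
knob [0.5205 0.1586 0.0903] [0.0005 0.0005] [0.5289 0.1732 0.01  ]
blue [ 0.5924 -0.2594  0.0047] [0.0002 0.0002] [ 0.5914 -0.2584  0.01  ]
red [ 0.4887 -0.2646  0.0048] [0.0006 0.0006] [ 0.4879 -0.2633  0.01  ]
pul [ 0.374  -0.2624  0.0124] [0.001 0.001] [ 0.3733 -0.2619  0.01  ]
bar [ 0.4439 -0.407   0.0071] [0.0001 0.0001] [ 0.4439 -0.4063  0.01  ]
clip [ 0.5548 -0.4141  0.0083] [0.0007 0.0007] [ 0.5541 -0.4132  0.01  ]
rim [0.614  0.2435 0.08  ]
rim [ 0.6283 -0.0754  0.08  ]
rim [ 0.4362 -0.0865  0.08  ]
rim [0.418 0.231 0.08 ]
rimS [ 0.4406 -0.0762  0.08  ]
rimS [0.4285 0.2352 0.08  ]
rimS [0.6769 0.2795 0.08  ]
blue [ 0.6419 -0.2658  0.01  ] [ 0.5434 -0.2531  0.01  ]
red [ 0.5393 -0.2688  0.01  ] [ 0.439 -0.26   0.01 ]
pul [ 0.4176 -0.2671  0.01  ] [ 0.3293 -0.2568  0.01  ]
bar [ 0.5085 -0.4072  0.01  ] [ 0.3762 -0.4072  0.01  ]
clip [ 0.5862 -0.4008  0.01  ] [ 0.5183 -0.4272  0.01  ]
mug [ 0.7917 -0.1485  0.01  ] [ 0.7917 -0.1485  0.01  ]
tin [ 0.7483 -0.3031  0.01  ] [ 0.7483 -0.3031  0.01  ]
brush [0.6642 0.3617 0.01  ] [0.7855 0.2286 0.01  ]
```

View pics/c1.png

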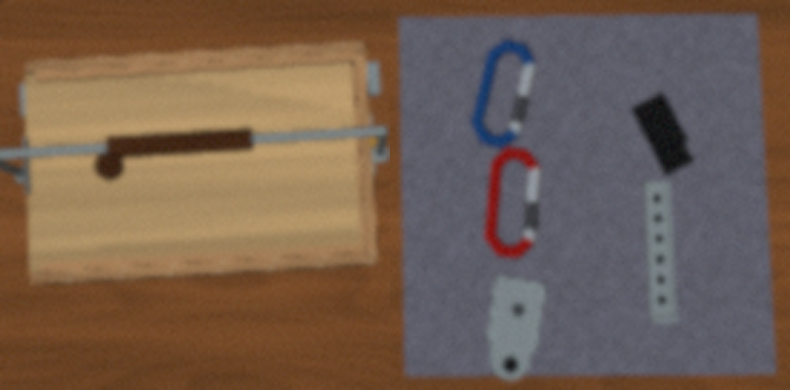

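The crop confirms the layout: the box yaw is about +0.05 rad and its centre is near (0.526, 0.077). The box's +x points away from the robot and the lid opens toward world +y. I'll move above the handle grip now.

>>> apply_moves(
  delta_pos=[
    [0.48,-0.53,0.14],
    [0.48,-0.53,0.14],
    [0.48,-0.53,0.14],
    [0.48,-0.53,0.14],
    [0.48,-0.53,0.14],
    [0.48,-0.53,0.14],
    [0.48,-0.53,0.14],
    [0.48,-0.53,0.14],
  ],
  dr=[
    [0,0,-0.83],
    [0,0,-0.83],
    [0,0,-0.83],
    [0,0,-0.83],
    [0,0,-0.83],
    [0,0,-0.83],
    [0,0,-0.83],
    [0,0,-0.83],
  ],
  jaw=[0.6,0.6,0.6,0.6,0.6,0.6,0.6,0.6],
)

```text
time: 0.82
tool_pos: [0.3386, 0.2891, 0.284]
tool_rot: [3.14, 0.004, 2.446]
contact_force: [0.6, 1.0, -0.1]
opening: 0.0554
grip_force: 0.0
```

>>> apply_moves(
  delta_pos=[
    [0.48,-0.53,0.14],
    [0.48,-0.53,0.14],
    [0.48,-0.53,0.14],
    [0.48,-0.53,0.14],
    [0.48,-0.53,0.14],
    [0.48,-0.53,0.14],
    [0.48,-0.53,0.14],
    [0.48,-0.53,0.14],
  ],
  dr=[
    [0,0,-0.83],
    [0,0,-0.83],
    [0,0,-0.83],
    [0,0,-0.83],
    [0,0,-0.83],
    [0,0,-0.83],
    [0,0,-0.83],
    [0,0,-0.83],
  ],
  jaw=[0.6,0.6,0.6,0.6,0.6,0.6,0.6,0.6],
)

```text
time: 1.48
tool_pos: [0.5299, 0.0766, 0.3386]
tool_rot: [3.141, 0.003, 2.032]
contact_force: [-0.8, -0.1, -1.0]
opening: 0.055
grip_force: 0.0
```

>>> apply_moves(
  delta_pos=[
    [0,0,0],
    [0,0,0],
    [0,0,0],
    [0,0,0],
    [0,0,0],
    [0,0,0],
  ],
  dr=[
    [0,0,-0.83],
    [0,0,-0.83],
    [0,0,-0.83],
    [0,0,-0.83],
    [0,0,-0.83],
    [0,0,-0.83],
  ],
  jaw=[0.6,0.6,0.6,0.6,0.6,0.6],
)

```text
time: 1.98
tool_pos: [0.5256, 0.0821, 0.3384]
tool_rot: [-3.141, -0.0, 1.625]
contact_force: [-0.1, 0.2, -0.2]
opening: 0.0553
grip_force: 0.0
```

```bash
python3 - <<'E'
from h import *
st=telemetry.observe(); print({k:np.round(st[k],4) for k in('time','tool_pos','tool_rot','qpos')})
snap('wrist','w1.png')
E
```

```text
{'time': np.float64(1.9833), 'tool_pos': array([0.5256, 0.0821, 0.3384]), 'tool_rot': array([-3.1409e+00, -1.0000e-04,  1.6250e+00]), 'qpos': array([ 1.0800e-02,  2.9590e-01,  1.2858e+00,  1.0000e-04,  1.5606e+00,
       -4.3400e-02])}
```

View pics/w1.png

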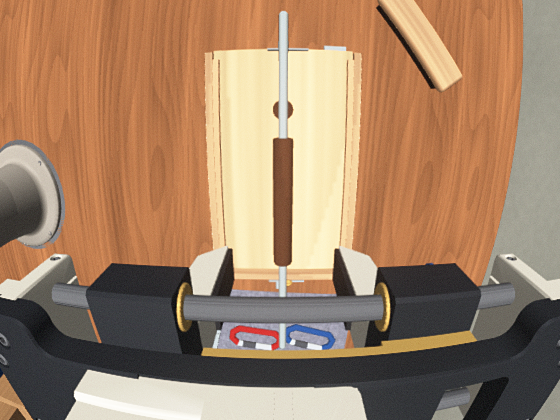

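The wrist view shows the grip (column 283, rows 138–265) lying straight under the tool, with the knob at (283,110). Descending to grasp it.

>>> apply_moves(
  delta_pos=[
    [0,0,-0.1],
    [0,0,-0.2],
    [0,0,-0.28],
    [0,0,-0.355],
    [0,0,-0.355],
    [0,0,-0.355],
  ],
  dr=[
    [0,0,0],
    [0,0,0],
    [0,0,0],
    [0,0,0],
    [0,0,0],
    [0,0,0],
  ],
  jaw=[0.6,0.6,0.6,0.6,0.6,0.6],
)

```text
time: 2.53
tool_pos: [0.5253, 0.0817, 0.1962]
tool_rot: [-3.139, -0.0, 1.624]
contact_force: [1.2, 0.3, 1.5]
opening: 0.0552
grip_force: 0.0
```

>>> apply_moves(
  delta_pos=[
    [0,0,0],
    [0,0,0],
    [0,0,0],
    [0,0,0],
    [0,0,0],
    [0,0,0],
    [0,0,0],
    [0,0,0],
  ],
  dr=[
    [0,0,0],
    [0,0,0],
    [0,0,0],
    [0,0,0],
    [0,0,0],
    [0,0,0],
    [0,0,0],
    [0,0,0],
  ],
  jaw=[0.1,0.1,0.1,0.1,0.1,0.1,0.1,0.1],
  force=12,
)

```text
time: 3.2
tool_pos: [0.5262, 0.0815, 0.1972]
tool_rot: [3.141, 0.0, 1.623]
contact_force: [-1.0, 0.2, 2.9]
opening: 0.0175
grip_force: 12.0
```

>>> apply_moves(
  delta_pos=[
    [0.039,0.002,-0.002],
    [0.078,0.004,-0.008],
    [0.116,0.006,-0.017],
    [0.153,0.008,-0.03],
    [0.188,0.01,-0.047],
    [0.222,0.012,-0.067],
    [0.254,0.014,-0.091],
    [0.283,0.015,-0.117],
  ],
  dr=[
    [0,0,0],
    [0,0,0],
    [0,0,0],
    [0,0,0],
    [0,0,0],
    [0,0,0],
    [0,0,0],
    [0,0,0],
  ],
  jaw=[0.1,0.1,0.1,0.1,0.1,0.1,0.1,0.1],
)

```text
time: 3.87
tool_pos: [0.6398, 0.0872, 0.1493]
tool_rot: [-3.141, 0.0, 1.623]
contact_force: [-0.1, -0.1, 0.4]
opening: 0.0178
grip_force: 12.0
```

>>> apply_moves(
  delta_pos=[
    [0.026,0.001,-0.029],
    [0.05,0.002,-0.061],
    [0.07,0.003,-0.094],
    [0.087,0.004,-0.13],
    [0.1,0.005,-0.166],
    [0.11,0.006,-0.205],
    [0.115,0.006,-0.244],
    [0.117,0.006,-0.28],
  ],
  dr=[
    [0,0,0],
    [0,0,0],
    [0,0,0],
    [0,0,0],
    [0,0,0],
    [0,0,0],
    [0,0,0],
    [0,0,0],
  ],
  jaw=[0.1,0.1,0.1,0.1,0.1,0.1,0.1,0.1],
)

```text
time: 4.53
tool_pos: [0.6846, 0.0896, 0.0365]
tool_rot: [-3.138, 0.0, 1.623]
contact_force: [-12.7, -1.5, 19.3]
opening: 0.0172
grip_force: 12.0
```

```bash
python3 - <<'E'
from h import *
st=telemetry.observe(); print({k:np.round(st[k],4) for k in('time','tool_pos','tool_rot','contact_force','opening','grip_force')})
a=snap('scene','s1.png'); cv2.imwrite('pics/s1b.png',cv2.resize(a[140:340,180:460,::-1],(784,560)))
E
```

```text
{'time': np.float64(4.5333), 'tool_pos': array([0.6846, 0.0896, 0.0365]), 'tool_rot': array([-3.1377e+00,  3.0000e-04,  1.6228e+00]), 'contact_force': array([-12.683 ,  -1.4717,  19.3406]), 'opening': np.float64(0.0172), 'grip_force': np.float64(12.0022)}
```

View pics/s1b.png

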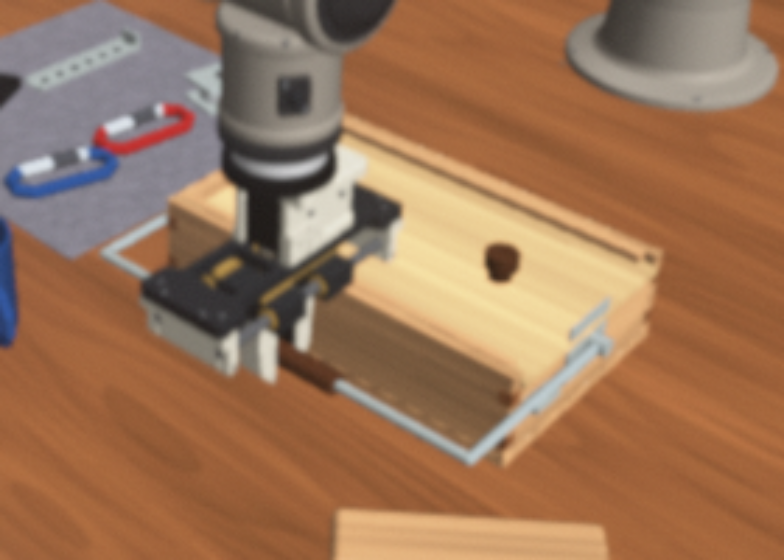

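The handle is folded level on its rests. Releasing it and going to the knob.

>>> apply_moves(
  delta_pos=[
    [0,0,0.01],
    [0,0,0.01],
    [0,0,0.01],
    [0,0,0.06],
    [0,0,0.15],
    [0,0,0.25],
    [0,0,0.27],
    [0,0,0.27],
  ],
  dr=[
    [0,0,0],
    [0,0,0],
    [0,0,0],
    [0,0,0],
    [0,0,0],
    [0,0,0],
    [0,0,0],
    [0,0,0],
  ],
  jaw=[0.45,0.45,0.45,0.45,0.45,0.45,0.45,0.45],
)

```text
time: 5.25
tool_pos: [0.6884, 0.0901, 0.1513]
tool_rot: [3.132, 0.0, 1.623]
contact_force: [0.8, 0.4, -1.5]
opening: 0.0413
grip_force: 0.0
```

>>> apply_moves(
  delta_pos=[
    [-0.41,0.05,0],
    [-0.41,0.05,0],
    [-0.41,0.05,0],
    [-0.41,0.05,0],
    [-0.41,0.05,0],
    [-0.41,0.05,0],
  ],
  dr=[
    [0,0,0],
    [0,0,0],
    [0,0,0],
    [0,0,0],
    [0,0,0],
    [0,0,0],
  ],
  jaw=[0.65,0.65,0.65,0.65,0.65,0.65],
)

```text
time: 5.75
tool_pos: [0.5191, 0.1103, 0.145]
tool_rot: [-3.139, -0.0, 1.624]
contact_force: [0.4, -0.7, 1.7]
opening: 0.0597
grip_force: 0.0
```

```bash
python3 - <<'E'
from h import *
st=telemetry.observe(); print({k:np.round(st[k],4) for k in('time','tool_pos','tool_rot','contact_force')})
snap('wrist','w2.png')
s0={'tool_pos':[0.5256,0.0821,0.3384],'tool_rot':[-3.1409,-1e-4,1.625]}
print('knob',atz('wrist',283,110,.099,s0))
for u,v in [(206,52),(361,54)]: print('rim far',atz('wrist',u,v,.08,s0))
E
```

```text
{'time': np.float64(5.75), 'tool_pos': array([0.5191, 0.1103, 0.145 ]), 'tool_rot': array([-3.1386, -0.    ,  1.6239]), 'contact_force': array([ 0.3818, -0.7268,  1.6662])}
knob [0.52129875 0.15982794 0.099     ]
rim far [0.41887007 0.23288743 0.08      ]
rim far [0.61654976 0.24113471 0.08      ]
```

View pics/w2.png

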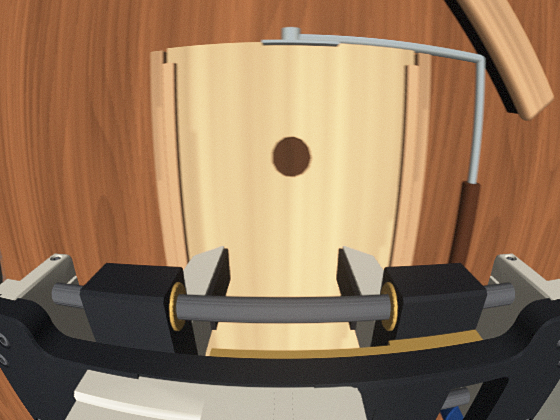

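The knob top is at (291,157), which puts it at about (0.5215, 0.159).

>>> apply_moves(
  delta_pos=[
    [0.006,0.08,0],
    [0.006,0.122,-0.03],
    [0.006,0.122,-0.1],
    [0.006,0.122,-0.15],
    [0.006,0.122,-0.172],
    [0.006,0.122,-0.172],
    [0.006,0.122,-0.172],
  ],
  dr=[
    [0,0,0],
    [0,0,0],
    [0,0,0],
    [0,0,0],
    [0,0,0],
    [0,0,0],
    [0,0,0],
  ],
  jaw=[0.65,0.65,0.65,0.65,0.65,0.65,0.65],
)

```text
time: 6.38
tool_pos: [0.5253, 0.1585, 0.0771]
tool_rot: [3.141, -0.0, 1.622]
contact_force: [0.1, 0.7, -0.0]
opening: 0.0596
grip_force: 0.0
```

>>> apply_moves(
  delta_pos=[
    [0,0,0],
    [0,0,0],
    [0,0,0],
    [0,0,0],
    [0,0,0],
    [0,0,0],
  ],
  dr=[
    [0,0,0],
    [0,0,0],
    [0,0,0],
    [0,0,0],
    [0,0,0],
    [0,0,0],
  ],
  jaw=[0.1,0.1,0.1,0.1,0.1,0.1],
  force=15,
)

```text
time: 6.88
tool_pos: [0.5209, 0.1585, 0.0773]
tool_rot: [-3.134, 0.0, 1.623]
contact_force: [-7.6, -2.3, 13.9]
opening: 0.0256
grip_force: 15.0
```

>>> apply_moves(
  delta_pos=[
    [-0.001,0.02,0],
    [-0.003,0.06,0],
    [-0.006,0.11,0],
    [-0.008,0.16,0],
    [-0.011,0.21,0],
    [-0.013,0.25,0],
    [-0.015,0.29,0],
    [-0.015,0.29,0],
  ],
  dr=[
    [0,0,0],
    [0,0,0],
    [0,0,0],
    [0,0,0],
    [0,0,0],
    [0,0,0],
    [0,0,0],
    [0,0,0],
  ],
  jaw=[0.1,0.1,0.1,0.1,0.1,0.1,0.1,0.1],
)

```text
time: 7.55
tool_pos: [0.5149, 0.2771, 0.0773]
tool_rot: [-3.136, -0.0, 1.625]
contact_force: [-11.2, 1.3, 9.2]
opening: 0.0255
grip_force: 15.0
```

>>> apply_moves(
  delta_pos=[
    [-0.008,0.02,0.005],
    [-0.01,0.06,0.005],
    [-0.012,0.11,0.005],
    [-0.014,0.16,0.005],
    [-0.017,0.21,0.005],
    [-0.02,0.25,0.005],
    [-0.022,0.29,0.005],
    [-0.022,0.29,0.005],
  ],
  dr=[
    [0,0,0],
    [0,0,0],
    [0,0,0],
    [0,0,0],
    [0,0,0],
    [0,0,0],
    [0,0,0],
    [0,0,0],
  ],
  jaw=[0.1,0.1,0.1,0.1,0.1,0.1,0.1,0.1],
)

```text
time: 8.22
tool_pos: [0.5089, 0.3929, 0.078]
tool_rot: [-3.141, -0.001, 1.625]
contact_force: [2.0, 2.1, -6.5]
opening: 0.0252
grip_force: 15.0
```

>>> apply_moves(
  delta_pos=[
    [0,0,0],
    [0,0,0],
    [0,0,0],
    [0,0,0.08],
    [0,0,0.2],
    [0,0,0.35],
    [0,0,0.4],
  ],
  dr=[
    [0,0,0],
    [0,0,0],
    [0,0,0],
    [0,0,0],
    [0,0,0],
    [0,0,0],
    [0,0,0],
  ],
  jaw=[0.7,0.7,0.7,0.7,0.7,0.7,0.7],
)

```text
time: 8.8
tool_pos: [0.5096, 0.3896, 0.2387]
tool_rot: [3.141, -0.0, 1.622]
contact_force: [1.3, 0.6, -0.1]
opening: 0.063
grip_force: 0.0
```

>>> apply_moves(
  delta_pos=[
    [-0.07,-0.6,0.08],
    [-0.07,-0.6,0.08],
    [-0.07,-0.6,0.08],
    [-0.07,-0.6,0.08],
    [-0.07,-0.6,0.08],
    [-0.07,-0.6,0.08],
    [-0.07,-0.6,0.08],
  ],
  dr=[
    [0,0,-1],
    [0,0,-1],
    [0,0,-1],
    [0,0,-1],
    [0,0,-1],
    [0,0,-1],
    [0,0,-1],
  ],
  jaw=[0.9,0.9,0.9,0.9,0.9,0.9,0.9],
)

```text
time: 9.38
tool_pos: [0.4812, 0.1448, 0.2702]
tool_rot: [3.138, 0.001, 1.117]
contact_force: [0.0, 0.5, -0.0]
opening: 0.0828
grip_force: 0.0
```

>>> apply_moves(
  delta_pos=[
    [-0.07,-0.6,0.08],
    [-0.07,-0.6,0.08],
    [-0.07,-0.6,0.08],
    [-0.07,-0.6,0.08],
    [-0.07,-0.6,0.08],
    [-0.07,-0.6,0.08],
    [-0.07,-0.6,0.08],
  ],
  dr=[
    [0,0,-1],
    [0,0,-1],
    [0,0,-1],
    [0,0,-1],
    [0,0,-1],
    [0,0,-1],
    [0,0,-1],
  ],
  jaw=[0.9,0.9,0.9,0.9,0.9,0.9,0.9],
)

```text
time: 9.97
tool_pos: [0.453, -0.095, 0.3015]
tool_rot: [3.137, -0.0, 0.616]
contact_force: [-0.2, 0.0, 0.4]
opening: 0.0825
grip_force: 0.0
```

>>> apply_moves(
  delta_pos=[
    [-0.07,-0.6,0.08],
    [-0.07,-0.6,0.08],
    [-0.07,-0.6,0.08],
    [-0.07,-0.6,0.08],
    [-0.07,-0.6,0.08],
    [-0.07,-0.6,0.08],
    [-0.07,-0.6,0.08],
  ],
  dr=[
    [0,0,-1],
    [0,0,-1],
    [0,0,-1],
    [0,0,-1],
    [0,0,-1],
    [0,0,-1],
    [0,0,-1],
  ],
  jaw=[0.9,0.9,0.9,0.9,0.9,0.9,0.9],
)

```text
time: 10.55
tool_pos: [0.4245, -0.3347, 0.3324]
tool_rot: [3.139, -0.0, 0.117]
contact_force: [0.4, 1.3, 0.7]
opening: 0.0825
grip_force: 0.0
```

>>> apply_moves(
  delta_pos=[
    [0,0,0],
    [0,0,0],
    [0,0,0],
  ],
  dr=[
    [0,0,-0.24],
    [0,0,-0.24],
    [0,0,-0.24],
  ],
  jaw=[0.9,0.9,0.9],
)

```text
time: 10.8
tool_pos: [0.4257, -0.3286, 0.3323]
tool_rot: [-3.142, -0.0, 0.006]
contact_force: [0.7, -0.3, 0.7]
opening: 0.0825
grip_force: 0.0
```

```bash
python3 - <<'E'
from h import *
st=telemetry.observe(); print({k:np.round(st[k],4).tolist() for k in('time','tool_pos','tool_rot','qpos')})
a=snap('wrist','w3.png'); cv2.imwrite('pics/w3b.png',cv2.resize(a[:,:,::-1],(800,600),interpolation=cv2.INTER_CUBIC))
snap('top','t3.png')
E
```

```text
{'time': 10.8, 'tool_pos': [0.4257, -0.3286, 0.3323], 'tool_rot': [-3.1415, -0.0003, 0.0059], 'qpos': [-0.8001, 0.3086, 1.2842, 0.0003, 1.5487, 0.7648]}
```

View pics/w3b.png

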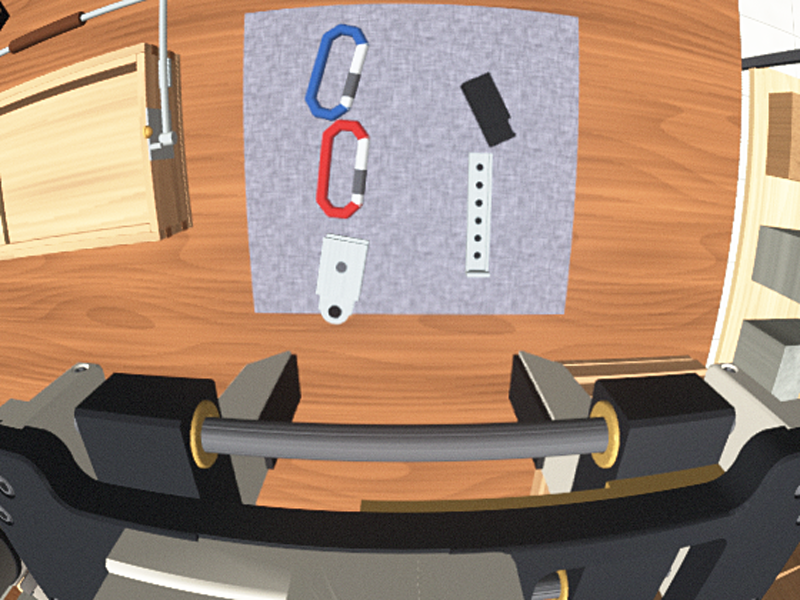

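The wrist view (800 px scale) shows:
- Blue carabiner: axis from (345,27) to (328,116).
- Red carabiner: axis from (345,122) to (339,216).
- Pulley: from (345,237) to its eye end at (335,322).
- Bar: from (480,153) to (478,275), with the tab end nearest the robot.
- Clip: corners (460,85), (490,73), (515,135) and (491,146).

```bash
cat > m.py <<'E'
from h import *
s=.7
st={'tool_pos':[0.4257,-0.3286,0.3323],'tool_rot':[-3.1415,-.0003,.0059]}
W=lambda u,v,z: atz('wrist',u*s,v*s,z,st)
for n,a,b,z,t in [('blue',(345,27),(328,116),.006,(514,288)),('red',(345,122),(339,216),.006,(518,340)),('pul',(345,237),(335,322),.026,(519,399)),('bar',(480,153),(478,275),.008,(592,362)),('clip',(475,79),(503,141),.024,(593,306))]:
    A,B=W(*a,z),W(*b,z); c=(A+B)/2; d=A-B
    p,e=tri([ray('wrist',(a[0]+b[0])/2*s,(a[1]+b[1])/2*s,st),ray('top',t[0]*s,t[1]*s)])
    print(n,c.round(4),'len',np.linalg.norm(d).round(4),'yaw',np.arctan2(d[1],d[0]).round(3),'tri',p.round(4))
E
python3 m.py
```

```text
blue [ 0.5945 -0.2578  0.006 ] len 0.0976 yaw -0.175 tri [ 0.5923 -0.2585  0.0099]
red [ 0.49   -0.2633  0.006 ] len 0.0995 yaw -0.075 tri [ 0.4892 -0.2638  0.005 ]
pul [ 0.3749 -0.2612  0.026 ] len 0.0942 yaw -0.147 tri [ 0.3736 -0.2606  0.0178]
bar [ 0.4428 -0.4078  0.008 ] len 0.1314 yaw 0.022 tri [ 0.4439 -0.4074  0.0066]
clip [ 0.5529 -0.4123  0.024 ] len 0.0687 yaw 0.442 tri [ 0.5555 -0.417  -0.0037]
```

>>> apply_moves(
  delta_pos=[
    [0.42,0.177,-0.55],
    [0.42,0.177,-0.55],
    [0.42,0.177,-0.55],
    [0.42,0.177,-0.55],
    [0.42,0.177,-0.55],
    [0.42,0.177,-0.55],
    [0.42,0.177,-0.55],
    [0.42,0.177,-0.55],
  ],
  dr=[
    [0,0,-0.36],
    [0,0,-0.36],
    [0,0,-0.36],
    [0,0,-0.36],
    [0,0,-0.36],
    [0,0,-0.36],
    [0,0,-0.36],
    [0,0,-0.36],
  ],
  jaw=[0.9,0.9,0.9,0.9,0.9,0.9,0.9,0.9],
)

```text
time: 11.57
tool_pos: [0.5938, -0.2537, 0.1049]
tool_rot: [-3.137, 0.009, -0.171]
contact_force: [-0.9, -0.0, -2.0]
opening: 0.0825
grip_force: 0.0
```

>>> apply_moves(
  delta_pos=[
    [0,0,-0.08],
    [0,0,-0.16],
    [0,0,-0.22],
    [0,0,-0.26],
    [0,0,-0.27],
    [0,0,-0.27],
  ],
  dr=[
    [0,0,0],
    [0,0,0],
    [0,0,0],
    [0,0,0],
    [0,0,0],
    [0,0,0],
  ],
  jaw=[0.9,0.9,0.9,0.9,0.9,0.9],
)

```text
time: 12.07
tool_pos: [0.593, -0.2581, 0.0038]
tool_rot: [-3.141, 0.002, -0.176]
contact_force: [0.5, 0.5, 0.1]
opening: 0.0827
grip_force: 0.0
```

>>> apply_moves(
  delta_pos=[
    [0,0,0],
    [0,0,0],
    [0,0,0],
    [0,0,0],
    [0,0,0],
    [0,0,0],
  ],
  dr=[
    [0,0,0],
    [0,0,0],
    [0,0,0],
    [0,0,0],
    [0,0,0],
    [0,0,0],
  ],
  jaw=[0.3,0.3,0.3,0.3,0.3,0.3],
  force=25,
)

```text
time: 12.57
tool_pos: [0.5939, -0.2587, 0.0049]
tool_rot: [3.141, -0.001, -0.177]
contact_force: [-0.8, 0.3, 3.6]
opening: 0.0495
grip_force: 24.6
```

>>> apply_moves(
  delta_pos=[
    [0,0,0.05],
    [0,0,0.12],
    [0,0,0.2],
    [0,0,0.3],
    [0,0,0.34],
    [0,0,0.34],
  ],
  dr=[
    [0,0,0],
    [0,0,0],
    [0,0,0],
    [0,0,0],
    [0,0,0],
    [0,0,0],
  ],
  jaw=[0.3,0.3,0.3,0.3,0.3,0.3],
)

```text
time: 13.07
tool_pos: [0.5958, -0.2598, 0.1457]
tool_rot: [3.138, -0.009, -0.177]
contact_force: [0.5, -0.3, -0.2]
opening: 0.0495
grip_force: 24.5
```

>>> apply_moves(
  delta_pos=[
    [-0.159,0.618,0],
    [-0.159,0.618,0],
    [-0.159,0.618,0],
    [-0.159,0.618,0],
    [-0.159,0.618,0],
    [-0.159,0.618,0],
    [-0.159,0.618,0],
    [-0.159,0.618,0],
  ],
  dr=[
    [0,0,0.46],
    [0,0,0.46],
    [0,0,0.46],
    [0,0,0.46],
    [0,0,0.46],
    [0,0,0.46],
    [0,0,0.46],
    [0,0,0.46],
  ],
  jaw=[0.3,0.3,0.3,0.3,0.3,0.3,0.3,0.3],
)

```text
time: 13.73
tool_pos: [0.5286, -0.0089, 0.1393]
tool_rot: [-3.141, 0.002, 0.057]
contact_force: [0.1, 0.4, -1.4]
opening: 0.0494
grip_force: 24.5
```

>>> apply_moves(
  delta_pos=[
    [0,0,-0.04],
    [0,0,-0.1],
    [0,0,-0.17],
    [0,0,-0.24],
    [0,0,-0.29],
    [0,0,-0.29],
    [0,0,-0.29],
  ],
  dr=[
    [0,0,0],
    [0,0,0],
    [0,0,0],
    [0,0,0],
    [0,0,0],
    [0,0,0],
    [0,0,0],
  ],
  jaw=[0.3,0.3,0.3,0.3,0.3,0.3,0.3],
)

```text
time: 14.32
tool_pos: [0.5294, -0.0125, 0.023]
tool_rot: [-3.141, 0.003, 0.051]
contact_force: [0.9, -0.1, -0.5]
opening: 0.0499
grip_force: 24.5
```

Release and rise, then go toward the red carabiner after a check of the mat.

>>> apply_moves(
  delta_pos=[
    [0,0,0],
    [0,0,0],
    [0,0,0],
    [0,0,0.08],
    [0,0,0.18],
    [0,0,0.28],
    [0,0,0.3],
  ],
  dr=[
    [0,0,0],
    [0,0,0],
    [0,0,0],
    [0,0,0],
    [0,0,0],
    [0,0,0],
    [0,0,0],
  ],
  jaw=[0.66,0.66,0.66,0.66,0.66,0.66,0.66],
)

```text
time: 14.9
tool_pos: [0.5335, -0.0118, 0.1517]
tool_rot: [3.139, -0.012, 0.053]
contact_force: [1.2, 0.2, 1.1]
opening: 0.0604
grip_force: 0.0
```

```bash
cat > chk.py <<'E'
# change check of the mat in the top view against t3.png
import sys
from h import *
st=telemetry.observe(); print(round(st['time'],2),st['tool_pos'].round(4),st['tool_rot'].round(3))
f='tc%d.png'%int(st['time']*100); snap('top',f)
a=cv2.imread('pics/t3.png').astype(int);b=cv2.imread('pics/'+f).astype(int)
d=np.abs(a-b).max(2)[170:300,322:470]
for n,(u,v) in dict(blue=(514,288),red=(518,340),pul=(519,399),bar=(592,362),clip=(593,306)).items():
    u,v=int(u*.7-322),int(v*.7-170); print(n,(d[max(v-26,0):v+26,max(u-16,0):u+16]>40).sum())
E
python3 chk.py
```

```text
14.9 [ 0.5335 -0.0118  0.1517] [ 3.139 -0.012  0.053]
blue 208
red 54
pul 6
bar 807
clip 100
```

```bash
sed -i 's/t3.png/top0.png/' chk.py; python3 chk.py
```

```text
14.95 [ 0.5332 -0.0118  0.1506] [ 3.139 -0.012  0.053]
blue 213
red 57
pul 0
bar 0
clip 0
```

>>> apply_moves(
  delta_pos=[
    [-0.105,-0.629,-0.02],
    [-0.105,-0.629,-0.02],
    [-0.105,-0.629,-0.02],
    [-0.105,-0.629,-0.05],
    [-0.105,-0.629,-0.09],
    [-0.105,-0.629,-0.09],
    [-0.105,-0.629,-0.09],
    [-0.105,-0.629,-0.09],
  ],
  dr=[
    [0,0,-0.256],
    [0,0,-0.256],
    [0,0,-0.256],
    [0,0,-0.256],
    [0,0,-0.256],
    [0,0,-0.256],
    [0,0,-0.256],
    [0,0,-0.256],
  ],
  jaw=[0.9,0.9,0.9,0.9,0.9,0.9,0.9,0.9],
)

```text
time: 15.67
tool_pos: [0.486, -0.2648, 0.1055]
tool_rot: [-3.14, 0.004, -0.079]
contact_force: [-0.0, -0.0, 0.1]
opening: 0.0825
grip_force: 0.0
```

>>> apply_moves(
  delta_pos=[
    [0,0,-0.05],
    [0,0,-0.1],
    [0,0,-0.15],
    [0,0,-0.15],
    [0,0,-0.15],
  ],
  dr=[
    [0,0,0],
    [0,0,0],
    [0,0,0],
    [0,0,0],
    [0,0,0],
  ],
  jaw=[0.9,0.9,0.9,0.9,0.9],
)

```text
time: 16.08
tool_pos: [0.4876, -0.2609, 0.0474]
tool_rot: [-3.14, 0.003, -0.074]
contact_force: [-0.1, 0.6, 0.1]
opening: 0.0829
grip_force: 0.0
```

>>> apply_moves(
  delta_pos=[
    [0.003,0,-0.06],
    [0.003,0,-0.108],
    [0.003,0,-0.108],
    [0.003,0,-0.108],
  ],
  dr=[
    [0,0,0],
    [0,0,0],
    [0,0,0],
    [0,0,0],
  ],
  jaw=[0.9,0.9,0.9,0.9],
)

```text
time: 16.42
tool_pos: [0.4894, -0.2623, 0.0056]
tool_rot: [-3.141, 0.0, -0.074]
contact_force: [0.1, 0.3, 0.9]
opening: 0.0828
grip_force: 0.0
```

>>> apply_moves(
  delta_pos=[
    [0,0,0],
    [0,0,0],
    [0,0,0],
    [0,0,0],
    [0,0,0],
    [0,0,0],
  ],
  dr=[
    [0,0,0],
    [0,0,0],
    [0,0,0],
    [0,0,0],
    [0,0,0],
    [0,0,0],
  ],
  jaw=[0.3,0.3,0.3,0.3,0.3,0.3],
)

```text
time: 16.92
tool_pos: [0.4893, -0.2632, 0.0054]
tool_rot: [3.141, -0.001, -0.075]
contact_force: [-0.4, 0.3, 4.4]
opening: 0.0488
grip_force: 24.9
```

>>> apply_moves(
  delta_pos=[
    [0,0,0.05],
    [0,0,0.12],
    [0,0,0.2],
    [0,0,0.3],
    [0,0,0.34],
    [0,0,0.34],
  ],
  dr=[
    [0,0,0],
    [0,0,0],
    [0,0,0],
    [0,0,0],
    [0,0,0],
    [0,0,0],
  ],
  jaw=[0.3,0.3,0.3,0.3,0.3,0.3],
)

```text
time: 17.42
tool_pos: [0.4911, -0.2644, 0.1456]
tool_rot: [3.137, -0.007, -0.075]
contact_force: [0.9, -0.8, 0.3]
opening: 0.0491
grip_force: 24.9
```

>>> apply_moves(
  delta_pos=[
    [0.099,0.765,0],
    [0.099,0.765,0],
    [0.099,0.765,0],
    [0.099,0.765,0],
    [0.099,0.765,0],
    [0.099,0.765,0],
    [0.099,0.765,0],
    [0.099,0.765,0],
  ],
  dr=[
    [0,0,0.256],
    [0,0,0.256],
    [0,0,0.256],
    [0,0,0.256],
    [0,0,0.256],
    [0,0,0.256],
    [0,0,0.256],
    [0,0,0.256],
  ],
  jaw=[0.3,0.3,0.3,0.3,0.3,0.3,0.3,0.3],
)

```text
time: 18.08
tool_pos: [0.5278, 0.0477, 0.1396]
tool_rot: [-3.14, 0.002, 0.056]
contact_force: [-0.2, 0.5, -0.0]
opening: 0.0492
grip_force: 24.9
```

>>> apply_moves(
  delta_pos=[
    [0,0,-0.04],
    [0,0,-0.1],
    [0,0,-0.17],
    [0,0,-0.24],
    [0,0,-0.285],
    [0,0,-0.285],
    [0,0,-0.285],
  ],
  dr=[
    [0,0,0],
    [0,0,0],
    [0,0,0],
    [0,0,0],
    [0,0,0],
    [0,0,0],
    [0,0,0],
  ],
  jaw=[0.3,0.3,0.3,0.3,0.3,0.3,0.3],
)

```text
time: 18.67
tool_pos: [0.5275, 0.0431, 0.0256]
tool_rot: [-3.141, 0.004, 0.053]
contact_force: [0.2, 0.4, -0.7]
opening: 0.0493
grip_force: 24.9
```

>>> apply_moves(
  delta_pos=[
    [0,0,0],
    [0,0,0],
    [0,0,0],
    [0,0,0.08],
    [0,0,0.18],
    [0,0,0.28],
    [0,0,0.3],
    [0,0,0.3],
  ],
  dr=[
    [0,0,0],
    [0,0,0],
    [0,0,0],
    [0,0,0],
    [0,0,0],
    [0,0,0],
    [0,0,0],
    [0,0,0],
  ],
  jaw=[0.66,0.66,0.66,0.66,0.66,0.66,0.66,0.66],
)

```text
time: 19.33
tool_pos: [0.5311, 0.043, 0.1513]
tool_rot: [3.14, -0.009, 0.053]
contact_force: [0.2, -0.2, -0.7]
opening: 0.0605
grip_force: 0.0
```

```bash
python3 chk.py
```

```text
19.33 [0.5311 0.043  0.1513] [ 3.14  -0.009  0.053]
blue 284
red 331
pul 27
bar 0
clip 0
```

>>> apply_moves(
  delta_pos=[
    [-0.1,-0.7,0],
    [-0.1,-0.7,0],
    [-0.1,-0.7,0],
    [-0.1,-0.7,0],
    [-0.1,-0.7,0],
    [-0.1,-0.7,0],
    [-0.1,-0.7,0],
    [-0.1,-0.7,0],
  ],
  dr=[
    [0,0,-0.062],
    [0,0,-0.062],
    [0,0,-0.062],
    [0,0,-0.062],
    [0,0,-0.062],
    [0,0,-0.062],
    [0,0,-0.062],
    [0,0,-0.062],
  ],
  jaw=[0.65,0.65,0.65,0.65,0.65,0.65,0.65,0.65],
)

```text
time: 20.05
tool_pos: [0.487, -0.2423, 0.1449]
tool_rot: [3.141, 0.002, 0.016]
contact_force: [-0.0, -0.3, 1.0]
opening: 0.0594
grip_force: 0.0
```

>>> apply_moves(
  delta_pos=[
    [-0.115,-0.425,0],
    [-0.115,-0.425,-0.08],
    [-0.115,-0.425,-0.15],
    [-0.115,-0.425,-0.2],
    [-0.115,-0.425,-0.25],
    [-0.115,-0.425,-0.25],
    [-0.115,-0.425,-0.25],
    [-0.115,-0.425,-0.25],
  ],
  dr=[
    [0,0,0],
    [0,0,0],
    [0,0,0],
    [0,0,0],
    [0,0,0],
    [0,0,0],
    [0,0,0],
    [0,0,0],
  ],
  jaw=[0.65,0.65,0.65,0.65,0.65,0.65,0.65,0.65],
)

```text
time: 20.72
tool_pos: [0.4426, -0.4056, 0.0461]
tool_rot: [-3.139, 0.001, 0.022]
contact_force: [0.5, 0.1, -0.3]
opening: 0.0596
grip_force: 0.0
```

>>> apply_moves(
  delta_pos=[
    [0,-0.003,-0.05],
    [0,-0.003,-0.1],
    [0,-0.003,-0.103],
    [0,-0.003,-0.103],
  ],
  dr=[
    [0,0,0],
    [0,0,0],
    [0,0,0],
    [0,0,0],
  ],
  jaw=[0.65,0.65,0.65,0.65],
)

```text
time: 21.05
tool_pos: [0.4435, -0.4067, 0.0066]
tool_rot: [-3.141, 0.0, 0.024]
contact_force: [0.5, -0.8, 0.6]
opening: 0.0598
grip_force: 0.0
```

>>> apply_moves(
  delta_pos=[
    [0,0,0],
    [0,0,0],
    [0,0,0],
    [0,0,0],
    [0,0,0],
    [0,0,0],
  ],
  dr=[
    [0,0,0],
    [0,0,0],
    [0,0,0],
    [0,0,0],
    [0,0,0],
    [0,0,0],
  ],
  jaw=[0.1,0.1,0.1,0.1,0.1,0.1],
)

```text
time: 21.55
tool_pos: [0.4428, -0.4082, 0.0061]
tool_rot: [3.141, -0.0, 0.022]
contact_force: [-0.0, 1.7, 0.8]
opening: 0.0242
grip_force: 0.5
```

>>> apply_moves(
  delta_pos=[
    [0,0,0.05],
    [0,0,0.12],
    [0,0,0.2],
    [0,0,0.3],
    [0,0,0.34],
    [0,0,0.34],
  ],
  dr=[
    [0,0,0],
    [0,0,0],
    [0,0,0],
    [0,0,0],
    [0,0,0],
    [0,0,0],
  ],
  jaw=[0.1,0.1,0.1,0.1,0.1,0.1],
)

```text
time: 22.05
tool_pos: [0.4443, -0.4101, 0.1467]
tool_rot: [3.135, -0.006, 0.022]
contact_force: [-0.3, -0.3, -0.8]
opening: 0.0229
grip_force: 25.0
```

>>> apply_moves(
  delta_pos=[
    [0.103,0.61,0],
    [0.103,0.61,0],
    [0.103,0.61,0],
    [0.103,0.61,0],
    [0.103,0.61,0],
    [0.103,0.61,0],
    [0.103,0.61,0],
  ],
  dr=[
    [0,0,0.03],
    [0,0,0.03],
    [0,0,0.03],
    [0,0,0.03],
    [0,0,0.03],
    [0,0,0.03],
    [0,0,0.03],
  ],
  jaw=[0.1,0.1,0.1,0.1,0.1,0.1,0.1],
)

```text
time: 22.63
tool_pos: [0.4833, -0.1574, 0.1404]
tool_rot: [-3.138, 0.003, 0.042]
contact_force: [-0.7, -0.8, -1.7]
opening: 0.0227
grip_force: 25.0
```

>>> apply_moves(
  delta_pos=[
    [0.105,0.618,0],
    [0.105,0.618,0],
    [0.105,0.618,0],
    [0.105,0.618,0],
    [0.105,0.618,0],
    [0.105,0.618,0],
    [0.105,0.618,0],
    [0.105,0.618,0],
  ],
  dr=[
    [0,0,0.032],
    [0,0,0.032],
    [0,0,0.032],
    [0,0,0.032],
    [0,0,0.032],
    [0,0,0.032],
    [0,0,0.032],
    [0,0,0.032],
  ],
  jaw=[0.1,0.1,0.1,0.1,0.1,0.1,0.1,0.1],
)

```text
time: 23.3
tool_pos: [0.5254, 0.0848, 0.1405]
tool_rot: [3.141, 0.002, 0.057]
contact_force: [0.1, -0.6, -0.7]
opening: 0.0227
grip_force: 25.0
```

>>> apply_moves(
  delta_pos=[
    [0,0,-0.04],
    [0,0,-0.1],
    [0,0,-0.17],
    [0,0,-0.24],
    [0,0,-0.288],
    [0,0,-0.288],
    [0,0,-0.288],
  ],
  dr=[
    [0,0,0],
    [0,0,0],
    [0,0,0],
    [0,0,0],
    [0,0,0],
    [0,0,0],
    [0,0,0],
  ],
  jaw=[0.1,0.1,0.1,0.1,0.1,0.1,0.1],
)

```text
time: 23.88
tool_pos: [0.5251, 0.0816, 0.0256]
tool_rot: [3.141, 0.003, 0.051]
contact_force: [0.7, 0.1, 0.5]
opening: 0.0227
grip_force: 25.0
```

>>> apply_moves(
  delta_pos=[
    [0,0,0],
    [0,0,0],
    [0,0,0],
    [0,0,0.08],
    [0,0,0.18],
    [0,0,0.28],
    [0,0,0.3],
    [0,0,0.3],
  ],
  dr=[
    [0,0,0],
    [0,0,0],
    [0,0,0],
    [0,0,0],
    [0,0,0],
    [0,0,0],
    [0,0,0],
    [0,0,0],
  ],
  jaw=[0.4,0.4,0.4,0.4,0.4,0.4,0.4,0.4],
)

```text
time: 24.55
tool_pos: [0.5283, 0.0832, 0.151]
tool_rot: [3.141, -0.009, 0.053]
contact_force: [0.6, -0.4, -0.8]
opening: 0.0364
grip_force: 0.0
```

```bash
python3 chk.py
```

```text
24.55 [0.5283 0.0832 0.151 ] [ 3.141 -0.009  0.053]
blue 287
red 331
pul 26
bar 1
clip 0
```

```bash
python3 - <<'E'
from h import *
import glob
a=cv2.imread(sorted(glob.glob('pics/tc*.png'))[-1]); cv2.imwrite('pics/v1.png',cv2.resize(a[165:300,160:460],(800,360),interpolation=cv2.INTER_CUBIC))
E
```

```text
(no output)
```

View pics/v1.png

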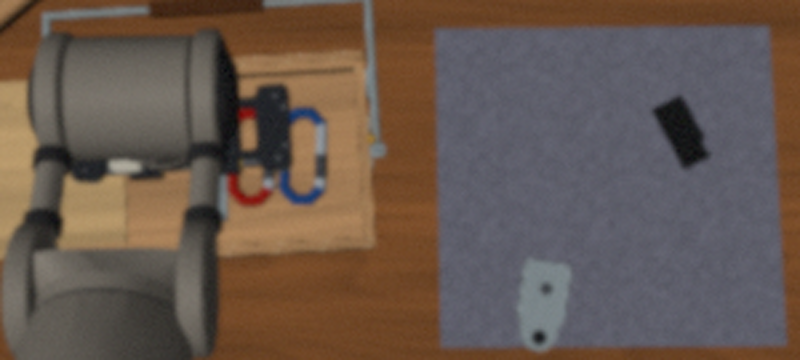

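The bar and both carabiners are in the box, and the clip and pulley haven't moved. Next is the clip.

>>> apply_moves(
  delta_pos=[
    [0.03,-0.62,0],
    [0.03,-0.62,0],
    [0.03,-0.62,0],
    [0.03,-0.62,0],
    [0.03,-0.62,0],
    [0.03,-0.62,0],
    [0.03,-0.62,0],
  ],
  dr=[
    [0,0,0.38],
    [0,0,0.38],
    [0,0,0.38],
    [0,0,0.38],
    [0,0,0.38],
    [0,0,0.38],
    [0,0,0.38],
  ],
  jaw=[0.75,0.75,0.75,0.75,0.75,0.75,0.75],
  force=15,
)

```text
time: 25.18
tool_pos: [0.5371, -0.1713, 0.1445]
tool_rot: [3.14, 0.002, 0.237]
contact_force: [-0.5, -0.5, 1.2]
opening: 0.0685
grip_force: 0.0
```

>>> apply_moves(
  delta_pos=[
    [0.039,-0.622,0],
    [0.039,-0.622,0],
    [0.039,-0.622,0],
    [0.039,-0.622,0],
    [0.039,-0.622,-0.08],
    [0.039,-0.622,-0.15],
    [0.039,-0.622,-0.2],
    [0.039,-0.622,-0.2],
  ],
  dr=[
    [0,0,0.38],
    [0,0,0.38],
    [0,0,0.38],
    [0,0,0.38],
    [0,0,0.38],
    [0,0,0.38],
    [0,0,0.38],
    [0,0,0.38],
  ],
  jaw=[0.75,0.75,0.75,0.75,0.75,0.75,0.75,0.75],
)

```text
time: 25.85
tool_pos: [0.5486, -0.4135, 0.0554]
tool_rot: [-3.127, 0.007, 0.429]
contact_force: [-0.2, 1.7, -1.8]
opening: 0.0688
grip_force: 0.0
```

```bash
python3 - <<'E'
from h import *
st=telemetry.observe(); print(st['tool_pos'].round(4),st['tool_rot'].round(3))
a=snap('wrist','w4.png'); cv2.imwrite('pics/w4b.png',cv2.resize(a[150:420,130:430,::-1],(660,594)))
E
```

```text
[ 0.5486 -0.4135  0.0554] [-3.127  0.007  0.429]
```

View pics/w4b.png

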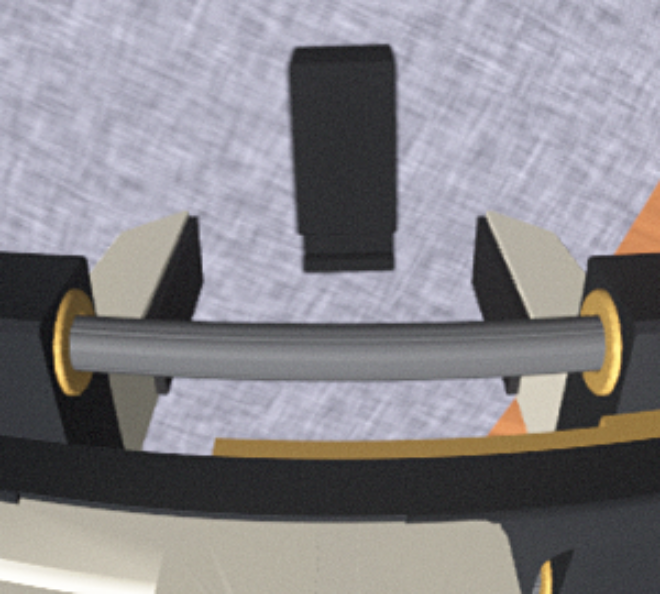

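The clip lies between and slightly ahead of the fingers, with its body at crop columns 290–396 and rows 45–270.

```bash
python3 - <<'E'
from h import *
st={'tool_pos':[0.5486,-0.4135,0.0554],'tool_rot':[-3.127,.007,.429]}
A=atz('wrist',130+343/2.2,150+65/2.2,.024,st);B=atz('wrist',130+348/2.2,150+235/2.2,.024,st);C=atz('wrist',130+348/2.2,150+270/2.2,.005,st)
print(A,B,C,(A+C)/2,np.arctan2(*(A-B)[1::-1]))
E
```

```text
[ 0.58502682 -0.39844502  0.024     ] [ 0.53867358 -0.42148851  0.024     ] [ 0.51780682 -0.43120955  0.005     ] [ 0.55141682 -0.41482728  0.0145    ] 0.46134735556625966
```

>>> apply_moves(
  delta_pos=[
    [0.004,0,-0.06],
    [0.004,0,-0.12],
    [0.004,0,-0.12],
    [0.004,0,-0.12],
  ],
  dr=[
    [0,0,0.02],
    [0,0,0.02],
    [0,0,0.02],
    [0,0,0.02],
  ],
  jaw=[0.75,0.75,0.75,0.75],
)

```text
time: 26.23
tool_pos: [0.5551, -0.412, 0.0185]
tool_rot: [-3.139, 0.001, 0.444]
contact_force: [0.3, 0.1, 0.8]
opening: 0.0685
grip_force: 0.0
```

>>> apply_moves(
  delta_pos=[
    [0,0,0],
    [0,0,0],
    [0,0,0],
    [0,0,0],
    [0,0,0],
    [0,0,0],
    [0,0,0],
  ],
  dr=[
    [0,0,0],
    [0,0,0],
    [0,0,0],
    [0,0,0],
    [0,0,0],
    [0,0,0],
    [0,0,0],
  ],
  jaw=[0.15,0.15,0.15,0.15,0.15,0.15,0.15],
)

```text
time: 26.82
tool_pos: [0.5552, -0.4138, 0.0189]
tool_rot: [3.141, -0.0, 0.443]
contact_force: [-0.1, 0.1, 1.2]
opening: 0.0298
grip_force: 15.0
```

>>> apply_moves(
  delta_pos=[
    [0,0,0.05],
    [0,0,0.12],
    [0,0,0.2],
    [0,0,0.3],
    [0,0,0.34],
    [0,0,0.34],
  ],
  dr=[
    [0,0,0],
    [0,0,0],
    [0,0,0],
    [0,0,0],
    [0,0,0],
    [0,0,0],
  ],
  jaw=[0.15,0.15,0.15,0.15,0.15,0.15],
)

```text
time: 27.32
tool_pos: [0.557, -0.4155, 0.1606]
tool_rot: [3.132, -0.004, 0.443]
contact_force: [0.5, -0.3, -0.3]
opening: 0.0298
grip_force: 15.0
```

The grasp is shallow: the tip was at 19 mm on a 24 mm part. I'll set it down and regrip deeper.

>>> apply_moves(
  delta_pos=[
    [0,0,-0.08],
    [0,0,-0.16],
    [0,0,-0.24],
    [0,0,-0.3],
    [0,0,-0.335],
    [0,0,-0.338],
    [0,0,-0.338],
  ],
  dr=[
    [0,0,0],
    [0,0,0],
    [0,0,0],
    [0,0,0],
    [0,0,0],
    [0,0,0],
    [0,0,0],
  ],
  jaw=[0.15,0.15,0.15,0.15,0.15,0.15,0.15],
)

```text
time: 27.9
tool_pos: [0.5541, -0.4129, 0.017]
tool_rot: [-3.138, 0.001, 0.443]
contact_force: [-0.6, 1.0, -0.2]
opening: 0.0295
grip_force: 15.0
```

>>> apply_moves(
  delta_pos=[
    [0,0,0],
    [0,0,0],
    [0,0,0],
    [0,0,-0.025],
    [0,0,-0.037],
    [0,0,-0.037],
    [0,0,-0.037],
  ],
  dr=[
    [0,0,0],
    [0,0,0],
    [0,0,0],
    [0,0,0],
    [0,0,0],
    [0,0,0],
    [0,0,0],
  ],
  jaw=[0.6,0.6,0.6,0.6,0.6,0.6,0.6],
)

```text
time: 28.48
tool_pos: [0.5548, -0.4134, 0.0037]
tool_rot: [-3.14, 0.001, 0.443]
contact_force: [-0.4, 0.6, -0.6]
opening: 0.0552
grip_force: 0.0
```

>>> apply_moves(
  delta_pos=[
    [0,0,0],
    [0,0,0],
    [0,0,0],
    [0,0,0],
    [0,0,0],
    [0,0,0],
  ],
  dr=[
    [0,0,0],
    [0,0,0],
    [0,0,0],
    [0,0,0],
    [0,0,0],
    [0,0,0],
  ],
  jaw=[0.15,0.15,0.15,0.15,0.15,0.15],
)

```text
time: 28.98
tool_pos: [0.5552, -0.4138, 0.0048]
tool_rot: [3.141, -0.0, 0.443]
contact_force: [0.8, 0.2, 1.2]
opening: 0.0297
grip_force: 15.0
```

>>> apply_moves(
  delta_pos=[
    [0,0,0.05],
    [0,0,0.12],
    [0,0,0.2],
    [0,0,0.3],
    [0,0,0.34],
    [0,0,0.34],
  ],
  dr=[
    [0,0,0],
    [0,0,0],
    [0,0,0],
    [0,0,0],
    [0,0,0],
    [0,0,0],
  ],
  jaw=[0.15,0.15,0.15,0.15,0.15,0.15],
)

```text
time: 29.48
tool_pos: [0.5571, -0.4155, 0.1467]
tool_rot: [3.132, -0.004, 0.443]
contact_force: [0.3, 0.1, 0.2]
opening: 0.0294
grip_force: 15.0
```

>>> apply_moves(
  delta_pos=[
    [-0.04,0.66,0],
    [-0.04,0.66,0],
    [-0.04,0.66,0],
    [-0.04,0.66,0],
    [-0.04,0.66,0],
    [-0.04,0.66,0],
    [-0.04,0.66,0],
  ],
  dr=[
    [0,0,-0.39],
    [0,0,-0.39],
    [0,0,-0.39],
    [0,0,-0.39],
    [0,0,-0.39],
    [0,0,-0.39],
    [0,0,-0.39],
  ],
  jaw=[0.15,0.15,0.15,0.15,0.15,0.15,0.15],
)

```text
time: 30.07
tool_pos: [0.5375, -0.1443, 0.1395]
tool_rot: [-3.138, 0.002, 0.251]
contact_force: [0.1, 0.2, -0.8]
opening: 0.0297
grip_force: 15.0
```

>>> apply_moves(
  delta_pos=[
    [-0.039,0.66,0],
    [-0.039,0.66,0],
    [-0.039,0.66,0],
    [-0.039,0.66,0],
    [-0.039,0.66,0],
    [-0.039,0.66,0],
    [-0.039,0.66,0],
    [-0.039,0.66,0],
  ],
  dr=[
    [0,0,-0.39],
    [0,0,-0.39],
    [0,0,-0.39],
    [0,0,-0.39],
    [0,0,-0.39],
    [0,0,-0.39],
    [0,0,-0.39],
    [0,0,-0.39],
  ],
  jaw=[0.15,0.15,0.15,0.15,0.15,0.15,0.15,0.15],
)

```text
time: 30.73
tool_pos: [0.5226, 0.1178, 0.1398]
tool_rot: [-3.141, 0.001, 0.057]
contact_force: [-0.8, 0.2, 0.1]
opening: 0.0292
grip_force: 15.0
```

>>> apply_moves(
  delta_pos=[
    [0,0,-0.04],
    [0,0,-0.1],
    [0,0,-0.17],
    [0,0,-0.24],
    [0,0,-0.286],
    [0,0,-0.286],
    [0,0,-0.286],
  ],
  dr=[
    [0,0,0],
    [0,0,0],
    [0,0,0],
    [0,0,0],
    [0,0,0],
    [0,0,0],
    [0,0,0],
  ],
  jaw=[0.15,0.15,0.15,0.15,0.15,0.15,0.15],
)

```text
time: 31.32
tool_pos: [0.523, 0.1132, 0.0252]
tool_rot: [3.141, 0.003, 0.052]
contact_force: [0.5, 0.1, -0.2]
opening: 0.0296
grip_force: 15.0
```

>>> apply_moves(
  delta_pos=[
    [0,0,0],
    [0,0,0],
    [0,0,0],
    [0,0,0.08],
    [0,0,0.18],
    [0,0,0.28],
    [0,0,0.3],
    [0,0,0.3],
  ],
  dr=[
    [0,0,0],
    [0,0,0],
    [0,0,0],
    [0,0,0],
    [0,0,0],
    [0,0,0],
    [0,0,0],
    [0,0,0],
  ],
  jaw=[0.45,0.45,0.45,0.45,0.45,0.45,0.45,0.45],
)

```text
time: 31.98
tool_pos: [0.5258, 0.1145, 0.1505]
tool_rot: [-3.142, -0.009, 0.053]
contact_force: [0.1, 0.6, 0.7]
opening: 0.0416
grip_force: 0.0
```

```bash
sed -i 's/>40/>18/' chk.py; python3 chk.py
```

```text
31.98 [0.5258 0.1145 0.1505] [-3.142 -0.009  0.053]
blue 482
red 500
pul 39
bar 356
clip 425
```

>>> apply_moves(
  delta_pos=[
    [-0.17,-0.55,0],
    [-0.17,-0.55,0],
    [-0.17,-0.55,0],
    [-0.17,-0.55,0],
    [-0.17,-0.55,0],
    [-0.17,-0.55,0],
    [-0.17,-0.55,0],
  ],
  dr=[
    [0,0,-0.366],
    [0,0,-0.366],
    [0,0,-0.366],
    [0,0,-0.366],
    [0,0,-0.366],
    [0,0,-0.366],
    [0,0,-0.366],
  ],
  jaw=[0.85,0.85,0.85,0.85,0.85,0.85,0.85],
  force=25,
)

```text
time: 32.62
tool_pos: [0.4533, -0.109, 0.1444]
tool_rot: [3.141, 0.003, -0.135]
contact_force: [0.8, -0.0, -0.2]
opening: 0.0778
grip_force: 0.0
```

>>> apply_moves(
  delta_pos=[
    [-0.175,-0.39,0],
    [-0.175,-0.39,0],
    [-0.175,-0.39,-0.05],
    [-0.175,-0.39,-0.12],
    [-0.175,-0.39,-0.2],
    [-0.175,-0.39,-0.22],
    [-0.175,-0.39,-0.22],
    [-0.175,-0.39,-0.22],
  ],
  dr=[
    [0,0,0],
    [0,0,0],
    [0,0,0],
    [0,0,0],
    [0,0,0],
    [0,0,0],
    [0,0,0],
    [0,0,0],
  ],
  jaw=[0.85,0.85,0.85,0.85,0.85,0.85,0.85,0.85],
)

```text
time: 33.28
tool_pos: [0.3849, -0.2606, 0.0569]
tool_rot: [-3.139, 0.003, -0.13]
contact_force: [0.3, -0.4, 0.7]
opening: 0.078
grip_force: 0.0
```

>>> apply_moves(
  delta_pos=[
    [0.002,-0.004,-0.06],
    [0.002,-0.004,-0.12],
    [0.002,-0.004,-0.128],
    [0.002,-0.004,-0.128],
  ],
  dr=[
    [0,0,0],
    [0,0,0],
    [0,0,0],
    [0,0,0],
  ],
  jaw=[0.85,0.85,0.85,0.85],
)

```text
time: 33.62
tool_pos: [0.3865, -0.2622, 0.0069]
tool_rot: [-3.141, 0.001, -0.129]
contact_force: [0.3, 0.0, -0.0]
opening: 0.0783
grip_force: 0.0
```

>>> apply_moves(
  delta_pos=[
    [0,0,0],
    [0,0,0],
    [0,0,0],
    [0,0,0],
    [0,0,0],
    [0,0,0],
    [0,0,0],
  ],
  dr=[
    [0,0,0],
    [0,0,0],
    [0,0,0],
    [0,0,0],
    [0,0,0],
    [0,0,0],
    [0,0,0],
  ],
  jaw=[0.3,0.3,0.3,0.3,0.3,0.3,0.3],
)

```text
time: 34.2
tool_pos: [0.3866, -0.2634, 0.0075]
tool_rot: [3.141, -0.001, -0.131]
contact_force: [0.2, 1.5, 7.0]
opening: 0.0458
grip_force: 24.7
```

>>> apply_moves(
  delta_pos=[
    [0,0,0.05],
    [0,0,0.12],
    [0,0,0.2],
    [0,0,0.3],
    [0,0,0.35],
    [0,0,0.35],
  ],
  dr=[
    [0,0,0],
    [0,0,0],
    [0,0,0],
    [0,0,0],
    [0,0,0],
    [0,0,0],
  ],
  jaw=[0.3,0.3,0.3,0.3,0.3,0.3],
)

```text
time: 34.7
tool_pos: [0.3882, -0.2651, 0.1513]
tool_rot: [3.136, -0.007, -0.13]
contact_force: [0.8, 0.0, -1.7]
opening: 0.0457
grip_force: 24.7
```

>>> apply_moves(
  delta_pos=[
    [0.379,0.635,0],
    [0.379,0.635,0],
    [0.379,0.635,0],
    [0.379,0.635,0],
    [0.379,0.635,0],
    [0.379,0.635,0],
    [0.379,0.635,0],
    [0.379,0.635,0],
  ],
  dr=[
    [0,0,0.366],
    [0,0,0.366],
    [0,0,0.366],
    [0,0,0.366],
    [0,0,0.366],
    [0,0,0.366],
    [0,0,0.366],
    [0,0,0.366],
  ],
  jaw=[0.3,0.3,0.3,0.3,0.3,0.3,0.3,0.3],
)

```text
time: 35.37
tool_pos: [0.5398, -0.0037, 0.1453]
tool_rot: [-3.139, -0.0, 0.057]
contact_force: [-1.4, -0.3, -1.9]
opening: 0.0459
grip_force: 24.7
```

>>> apply_moves(
  delta_pos=[
    [0,0,-0.04],
    [0,0,-0.1],
    [0,0,-0.17],
    [0,0,-0.24],
    [0,0,-0.28],
    [0,0,-0.28],
    [0,0,-0.28],
  ],
  dr=[
    [0,0,0],
    [0,0,0],
    [0,0,0],
    [0,0,0],
    [0,0,0],
    [0,0,0],
    [0,0,0],
  ],
  jaw=[0.3,0.3,0.3,0.3,0.3,0.3,0.3],
)

```text
time: 35.95
tool_pos: [0.5367, -0.0092, 0.0334]
tool_rot: [-3.141, 0.004, 0.053]
contact_force: [0.6, -0.3, -2.8]
opening: 0.0459
grip_force: 24.7
```

>>> apply_moves(
  delta_pos=[
    [0,0,0],
    [0,0,0],
    [0,0,0],
    [0,0,0.08],
    [0,0,0.18],
    [0,0,0.28],
    [0,0,0.36],
    [0,0,0.36],
  ],
  dr=[
    [0,0,0],
    [0,0,0],
    [0,0,0],
    [0,0,0],
    [0,0,0],
    [0,0,0],
    [0,0,0],
    [0,0,0],
  ],
  jaw=[0.62,0.62,0.62,0.62,0.62,0.62,0.62,0.62],
)

```text
time: 36.62
tool_pos: [0.5418, -0.0098, 0.1873]
tool_rot: [3.138, -0.015, 0.053]
contact_force: [1.0, 0.1, 0.5]
opening: 0.0569
grip_force: 0.0
```

>>> apply_moves(
  delta_pos=[
    [-0.03,0.5,0],
    [-0.03,0.5,0],
    [-0.03,0.5,0],
    [-0.03,0.5,0],
    [-0.03,0.5,0],
    [-0.03,0.5,0],
  ],
  dr=[
    [0,0,1],
    [0,0,1],
    [0,0,1],
    [0,0,1],
    [0,0,1],
    [0,0,1],
  ],
  jaw=[0.65,0.65,0.65,0.65,0.65,0.65],
)

```text
time: 37.12
tool_pos: [0.525, 0.1963, 0.1796]
tool_rot: [-3.14, -0.003, 0.558]
contact_force: [-0.3, 0.5, -0.1]
opening: 0.0598
grip_force: 0.0
```

>>> apply_moves(
  delta_pos=[
    [-0.03,0.5,0],
    [-0.03,0.5,0],
    [-0.03,0.5,0],
    [-0.03,0.5,0],
    [-0.03,0.5,0],
    [-0.03,0.5,0],
  ],
  dr=[
    [0,0,1],
    [0,0,1],
    [0,0,1],
    [0,0,1],
    [0,0,1],
    [0,0,1],
  ],
  jaw=[0.65,0.65,0.65,0.65,0.65,0.65],
)

```text
time: 37.62
tool_pos: [0.5126, 0.3963, 0.179]
tool_rot: [-3.141, -0.003, 1.058]
contact_force: [-0.9, -0.9, -0.4]
opening: 0.0595
grip_force: 0.0
```

>>> apply_moves(
  delta_pos=[
    [0,0,0],
    [0,0,0],
    [0,0,0],
    [0,0,0],
    [0,0,0],
  ],
  dr=[
    [0,0,1],
    [0,0,1],
    [0,0,1],
    [0,0,1],
    [0,0,1],
  ],
  jaw=[0.65,0.65,0.65,0.65,0.65],
)

```text
time: 38.03
tool_pos: [0.5142, 0.39, 0.1793]
tool_rot: [3.141, -0.0, 1.557]
contact_force: [-0.3, 0.2, 0.7]
opening: 0.0596
grip_force: 0.0
```

>>> apply_moves(
  delta_pos=[
    [0,0,0],
    [0,0,0],
    [0,0,0],
    [0,0,0],
  ],
  dr=[
    [0,0,0.145],
    [0,0,0.145],
    [0,0,0.145],
    [0,0,0.145],
  ],
  jaw=[0.65,0.65,0.65,0.65],
)

```text
time: 38.37
tool_pos: [0.5141, 0.3904, 0.1791]
tool_rot: [3.141, -0.0, 1.621]
contact_force: [0.2, 1.2, -0.0]
opening: 0.0598
grip_force: 0.0
```

```bash
python3 - <<'E'
from h import *
st=telemetry.observe(); print(st['time'],st['tool_pos'].round(4),st['tool_rot'].round(3))
t=snap('top','t5.png')[165:300,160:470,::-1]; w=snap('wrist','w5.png')[:,:,::-1]
snap('scene','s5.png'); s=eyes.read_camera('scene')[120:320,180:460,::-1]
cv2.imwrite('pics/v5.png',np.vstack([cv2.resize(t,(689,300),interpolation=cv2.INTER_CUBIC)[:, :],np.hstack([cv2.resize(w,(345,259)),cv2.resize(s,(344,259),interpolation=cv2.INTER_CUBIC)])]))
E
```

```text
38.3667 [0.5141 0.3904 0.1791] [ 3.141 -0.     1.621]
```

View pics/v5.png

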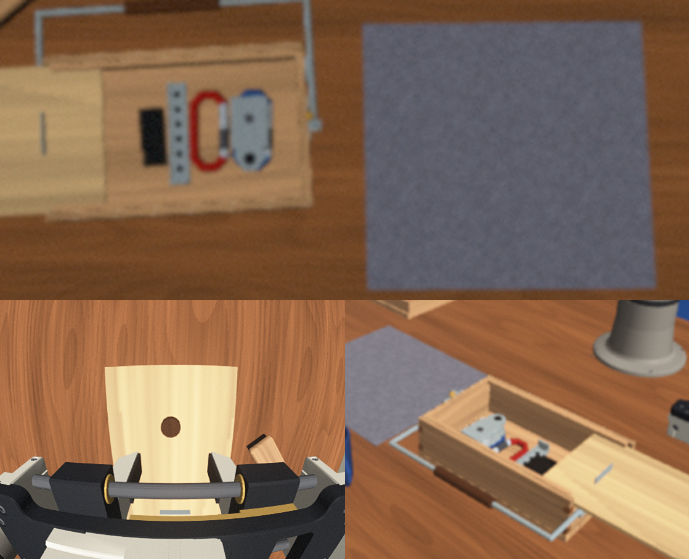

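All five parts lie inside the box, the lid is open, and the mat is empty. Now to close the lid.

>>> apply_moves(
  delta_pos=[
    [-0.012,0.006,-0.08],
    [-0.012,0.006,-0.16],
    [-0.012,0.006,-0.22],
    [-0.012,0.006,-0.254],
    [-0.012,0.006,-0.254],
    [-0.012,0.006,-0.254],
  ],
  dr=[
    [0,0,0],
    [0,0,0],
    [0,0,0],
    [0,0,0],
    [0,0,0],
    [0,0,0],
  ],
  jaw=[0.65,0.65,0.65,0.65,0.65,0.65],
)

```text
time: 39.07
tool_pos: [0.509, 0.393, 0.077]
tool_rot: [-3.141, 0.001, 1.625]
contact_force: [0.1, -0.0, -0.3]
opening: 0.0594
grip_force: 0.0
```

>>> apply_moves(
  delta_pos=[
    [0,0,0],
    [0,0,0],
    [0,0,0],
    [0,0,0],
    [0,0,0],
    [0,0,0],
  ],
  dr=[
    [0,0,0],
    [0,0,0],
    [0,0,0],
    [0,0,0],
    [0,0,0],
    [0,0,0],
  ],
  jaw=[0.1,0.1,0.1,0.1,0.1,0.1],
  force=15,
)

```text
time: 39.57
tool_pos: [0.5089, 0.3931, 0.0777]
tool_rot: [-3.141, -0.0, 1.625]
contact_force: [-0.0, -0.2, 5.4]
opening: 0.025
grip_force: 15.0
```

>>> apply_moves(
  delta_pos=[
    [0.001,-0.02,0],
    [0.003,-0.06,0],
    [0.006,-0.11,0],
    [0.008,-0.16,0],
    [0.011,-0.21,0],
    [0.013,-0.26,0],
    [0.016,-0.3,0],
    [0.016,-0.3,0],
  ],
  dr=[
    [0,0,0],
    [0,0,0],
    [0,0,0],
    [0,0,0],
    [0,0,0],
    [0,0,0],
    [0,0,0],
    [0,0,0],
  ],
  jaw=[0.1,0.1,0.1,0.1,0.1,0.1,0.1,0.1],
)

```text
time: 40.23
tool_pos: [0.5152, 0.2699, 0.0778]
tool_rot: [-3.14, 0.001, 1.623]
contact_force: [-2.7, -3.1, 3.7]
opening: 0.0255
grip_force: 15.0
```

>>> apply_moves(
  delta_pos=[
    [0.001,-0.02,0],
    [0.003,-0.06,0],
    [0.006,-0.11,0],
    [0.008,-0.16,0],
    [0.011,-0.21,0],
    [0.013,-0.26,0],
    [0.015,-0.282,0],
    [0.015,-0.282,0],
  ],
  dr=[
    [0,0,0],
    [0,0,0],
    [0,0,0],
    [0,0,0],
    [0,0,0],
    [0,0,0],
    [0,0,0],
    [0,0,0],
  ],
  jaw=[0.1,0.1,0.1,0.1,0.1,0.1,0.1,0.1],
)

```text
time: 40.9
tool_pos: [0.5209, 0.1582, 0.0777]
tool_rot: [-3.14, 0.001, 1.624]
contact_force: [-5.2, -2.5, 6.9]
opening: 0.0254
grip_force: 15.0
```

>>> apply_moves(
  delta_pos=[
    [0,-0.005,0],
    [0,-0.01,0],
    [0,-0.012,0],
    [0,-0.012,0],
  ],
  dr=[
    [0,0,0],
    [0,0,0],
    [0,0,0],
    [0,0,0],
  ],
  jaw=[0.1,0.1,0.1,0.1],
)

```text
time: 41.23
tool_pos: [0.5209, 0.1564, 0.0777]
tool_rot: [-3.141, -0.002, 1.625]
contact_force: [-4.6, 5.0, 7.1]
opening: 0.0255
grip_force: 15.0
```

>>> apply_moves(
  delta_pos=[
    [0,-0.006,0],
    [0,-0.01,0],
    [0,-0.01,0],
    [0,-0.01,0],
  ],
  dr=[
    [0,0,0],
    [0,0,0],
    [0,0,0],
    [0,0,0],
  ],
  jaw=[0.1,0.1,0.1,0.1],
)

```text
time: 41.57
tool_pos: [0.521, 0.1555, 0.0777]
tool_rot: [3.141, -0.006, 1.625]
contact_force: [-4.7, 18.2, 3.9]
opening: 0.0255
grip_force: 15.0
```

The lid is against its stop (18 N reaction). Releasing it and going to the folded grip.

>>> apply_moves(
  delta_pos=[
    [0,0.01,0],
    [0,0.01,0],
    [0,0.01,0],
    [0,0.01,0.05],
    [0,0.01,0.12],
    [0,0.01,0.19],
    [0,0.01,0.19],
  ],
  dr=[
    [0,0,0],
    [0,0,0],
    [0,0,0],
    [0,0,0],
    [0,0,0],
    [0,0,0],
    [0,0,0],
  ],
  jaw=[0.65,0.65,0.65,0.65,0.65,0.65,0.65],
)

```text
time: 42.15
tool_pos: [0.5247, 0.1553, 0.1585]
tool_rot: [3.132, -0.0, 1.625]
contact_force: [0.5, 0.6, 1.3]
opening: 0.059
grip_force: 0.0
```

>>> apply_moves(
  delta_pos=[
    [0.41,-0.18,0],
    [0.41,-0.18,0],
    [0.41,-0.18,0],
    [0.41,-0.18,0],
    [0.41,-0.18,0],
    [0.41,-0.18,0],
    [0.41,-0.18,0],
  ],
  dr=[
    [0,0,0],
    [0,0,0],
    [0,0,0],
    [0,0,0],
    [0,0,0],
    [0,0,0],
    [0,0,0],
  ],
  jaw=[0.45,0.45,0.45,0.45,0.45,0.45,0.45],
)

```text
time: 42.73
tool_pos: [0.6852, 0.0826, 0.1519]
tool_rot: [-3.14, 0.0, 1.624]
contact_force: [-0.7, 0.8, -0.0]
opening: 0.0412
grip_force: 0.0
```

```bash
python3 - <<'E'
from h import *
st=telemetry.observe(); print(st['time'],st['tool_pos'].round(4),st['tool_rot'].round(3))
w=snap('wrist','w6.png')[:,:,::-1]; s=snap('scene','s6.png')[120:320,180:460,::-1]
cv2.imwrite('pics/v6.png',np.hstack([cv2.resize(w,(400,300)),cv2.resize(s,(400,300))]))
E
```

```text
42.7333 [0.6852 0.0826 0.1519] [-3.14   0.     1.624]
```

View pics/v6.png

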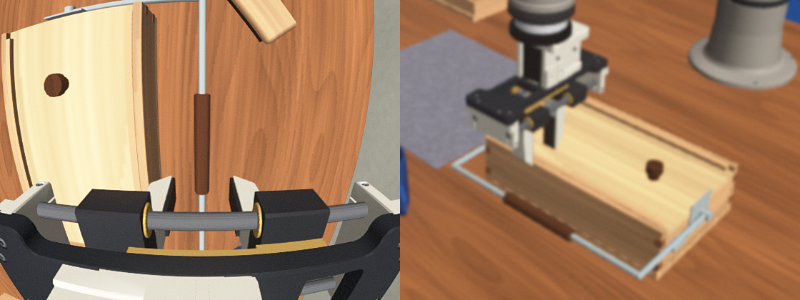

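The scene view shows the lid shut. The wrist view shows the grip centred between the fingers.

>>> apply_moves(
  delta_pos=[
    [0,0,-0.08],
    [0,0,-0.16],
    [0,0,-0.24],
    [0,0,-0.283],
    [0,0,-0.283],
    [0,0,-0.283],
  ],
  dr=[
    [0,0,0],
    [0,0,0],
    [0,0,0],
    [0,0,0],
    [0,0,0],
    [0,0,0],
  ],
  jaw=[0.45,0.45,0.45,0.45,0.45,0.45],
)

```text
time: 43.33
tool_pos: [0.6845, 0.0843, 0.0402]
tool_rot: [-3.14, -0.0, 1.626]
contact_force: [-0.3, -0.3, -0.1]
opening: 0.0413
grip_force: 0.0
```

>>> apply_moves(
  delta_pos=[
    [0,0,0],
    [0,0,0],
    [0,0,0],
    [0,0,0],
    [0,0,0],
    [0,0,0],
  ],
  dr=[
    [0,0,0],
    [0,0,0],
    [0,0,0],
    [0,0,0],
    [0,0,0],
    [0,0,0],
  ],
  jaw=[0.05,0.05,0.05,0.05,0.05,0.05],
  force=15,
)

```text
time: 43.83
tool_pos: [0.6848, 0.0835, 0.0416]
tool_rot: [-3.141, 0.0, 1.625]
contact_force: [-5.3, 0.6, 7.9]
opening: 0.0178
grip_force: 15.0
```

>>> apply_moves(
  delta_pos=[
    [-0.002,0,0.039],
    [-0.008,0,0.078],
    [-0.017,-0.001,0.116],
    [-0.03,-0.002,0.153],
    [-0.047,-0.003,0.188],
    [-0.067,-0.004,0.222],
    [-0.091,-0.005,0.254],
    [-0.117,-0.006,0.283],
  ],
  dr=[
    [0,0,0],
    [0,0,0],
    [0,0,0],
    [0,0,0],
    [0,0,0],
    [0,0,0],
    [0,0,0],
    [0,0,0],
  ],
  jaw=[0.05,0.05,0.05,0.05,0.05,0.05,0.05,0.05],
)

```text
time: 44.5
tool_pos: [0.6416, 0.0813, 0.1573]
tool_rot: [3.131, -0.0, 1.625]
contact_force: [8.8, 1.4, 4.5]
opening: 0.0175
grip_force: 15.0
```

>>> apply_moves(
  delta_pos=[
    [-0.029,-0.001,0.026],
    [-0.061,-0.003,0.05],
    [-0.094,-0.005,0.07],
    [-0.13,-0.006,0.087],
    [-0.167,-0.008,0.1],
    [-0.205,-0.01,0.11],
    [-0.244,-0.012,0.115],
    [-0.283,-0.014,0.117],
  ],
  dr=[
    [0,0,0],
    [0,0,0],
    [0,0,0],
    [0,0,0],
    [0,0,0],
    [0,0,0],
    [0,0,0],
    [0,0,0],
  ],
  jaw=[0.05,0.05,0.05,0.05,0.05,0.05,0.05,0.05],
)

```text
time: 45.17
tool_pos: [0.5278, 0.0755, 0.2055]
tool_rot: [3.129, 0.0, 1.625]
contact_force: [1.6, 0.6, 12.3]
opening: 0.0173
grip_force: 15.0
```

>>> apply_moves(
  delta_pos=[
    [-0.004,0,0],
    [-0.008,0,0],
    [-0.008,0,0],
  ],
  dr=[
    [0,0,0],
    [0,0,0],
    [0,0,0],
  ],
  jaw=[0.05,0.05,0.05],
)

```text
time: 45.42
tool_pos: [0.525, 0.0754, 0.2053]
tool_rot: [3.129, 0.001, 1.625]
contact_force: [1.9, 0.2, 17.7]
opening: 0.0175
grip_force: 15.0
```

>>> apply_moves(
  delta_pos=[
    [-0.006,0,-0.004],
    [-0.012,0,-0.008],
    [-0.012,0,-0.008],
    [-0.012,0,-0.008],
  ],
  dr=[
    [0,0,0],
    [0,0,0],
    [0,0,0],
    [0,0,0],
  ],
  jaw=[0.05,0.05,0.05,0.05],
)

```text
time: 45.75
tool_pos: [0.5249, 0.0754, 0.2043]
tool_rot: [3.118, 0.001, 1.625]
contact_force: [13.1, 2.0, 20.4]
opening: 0.0171
grip_force: 15.0
```

>>> apply_moves(
  delta_pos=[
    [0.008,0,0],
    [0.008,0,0],
    [0.008,0,0],
    [0.008,0,0],
    [0.008,0,0.08],
    [0.008,0,0.2],
    [0.008,0,0.3],
    [0.008,0,0.3],
  ],
  dr=[
    [0,0,0],
    [0,0,0],
    [0,0,0],
    [0,0,0],
    [0,0,0],
    [0,0,0],
    [0,0,0],
    [0,0,0],
  ],
  jaw=[0.6,0.6,0.6,0.6,0.6,0.6,0.6,0.6],
)

```text
time: 46.42
tool_pos: [0.5225, 0.0756, 0.324]
tool_rot: [3.131, 0.001, 1.625]
contact_force: [0.8, 0.5, 0.3]
opening: 0.0547
grip_force: 0.0
```

>>> apply_moves(
  delta_pos=[
    [-0.3,-0.5,0],
    [-0.3,-0.5,0],
    [-0.3,-0.5,0],
    [-0.3,-0.5,0],
    [-0.3,-0.5,0],
    [-0.3,-0.5,0],
    [-0.3,-0.5,0],
  ],
  dr=[
    [0,0,0],
    [0,0,0],
    [0,0,0],
    [0,0,0],
    [0,0,0],
    [0,0,0],
    [0,0,0],
  ],
  jaw=[0.6,0.6,0.6,0.6,0.6,0.6,0.6],
)

```text
time: 47.0
tool_pos: [0.3982, -0.1275, 0.3165]
tool_rot: [-3.14, 0.001, 1.621]
contact_force: [-0.0, 0.2, 0.2]
opening: 0.0549
grip_force: 0.0
```

```bash
python3 - <<'E'
from h import *
st=telemetry.observe(); print(st['time'],st['tool_pos'].round(4))
t=snap('top','t7.png')[100:300,130:470,::-1]; s=snap('scene','s7.png')[:,:,::-1]
cv2.imwrite('pics/v7.png',np.vstack([cv2.resize(t,(510,300),interpolation=cv2.INTER_CUBIC),cv2.resize(s[110:350,120:460],(510,300),interpolation=cv2.INTER_CUBIC)]))
E
```

```text
47.0 [ 0.3982 -0.1275  0.3165]
```

View pics/v7.png

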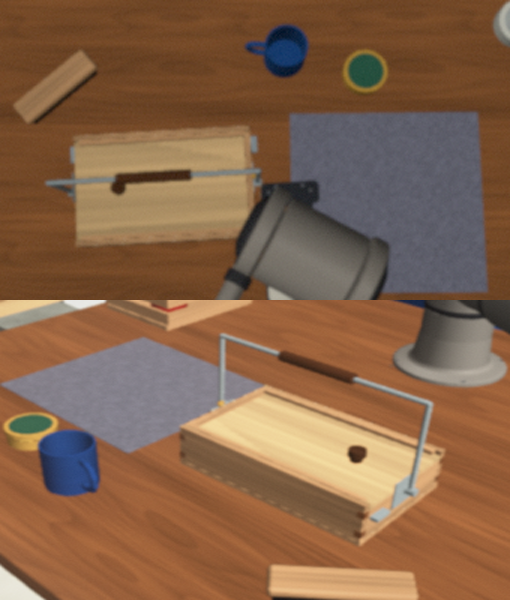

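The handle stands upright, the lid is shut, the mat is clear and the bystanders haven't moved. I'll do a numeric comparison with the start picture, then hand in.

```bash
python3 - <<'E'
from h import *
a=cv2.imread('pics/top0.png').astype(int);b=cv2.imread('pics/t7.png').astype(int)
d=np.abs(a-b).max(2); print('box',(d[175:272,155:295]>30).sum(),'others',(d[100:180,130:400]>30).sum())
a=cv2.imread('pics/scene0.png').astype(int);b=cv2.imread('pics/s7.png').astype(int)
d=np.abs(a-b).max(2); print('scene box',(d[135:305,240:420]>30).sum())
if (d[135:305,240:420]>30).sum()<60: print(job.hand_in())
E
```

```text
box 178 others 0
scene box 579
```

```bash
python3 - <<'E'
from h import *
out=[]
for r,c,(y0,y1,x0,x1) in [('top0','t7',(175,272,155,300)),('scene0','s7',(130,305,240,420))]:
    a=cv2.imread(f'pics/{r}.png')[y0:y1,x0:x1];b=cv2.imread(f'pics/{c}.png')[y0:y1,x0:x1]
    m=np.abs(a.astype(int)-b).max(2)>30; v,u=np.nonzero(m); print(r,'u',np.percentile(u+x0,[0,25,50,75,100]),'v',np.percentile(v+y0,[0,25,50,75,100]))
    d=np.where(m,255,0).astype(np.uint8)
    out.append(np.hstack([cv2.resize(x,(260,260)) for x in(a,b,cv2.cvtColor(d,8))]))
cv2.imwrite('pics/v8.png',np.vstack(out))
E
```

```text
top0 u [202. 291. 294. 297. 299.] v [222. 250. 258. 265. 271.]
scene0 u [240. 254. 263. 276. 414.] v [159.  167.  173.  184.5 265. ]
```

View pics/v8.png

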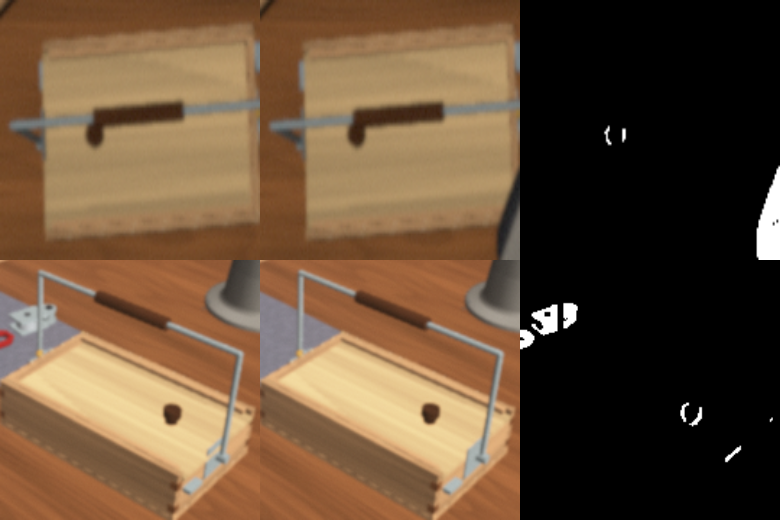

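Apart from the removed parts and the arm, the only difference is the knob. It sits about 1 px further toward shut than at the start, so the lid is on its stop. The handle matches its original seat.

```bash
python3 -c "
from h import *
print(job.hand_in())"
```

```text
the job is handed in; nothing more can be done
None
```

The kit box is packed and handed in: all five pieces of hardware are inside, the lid is shut against its stop, the handle is upright in its seat, and the mug, wax tin and boot brush were not moved.

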